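# Clear and re-pin a bending fixture

### The job

Make the bending fixture ready for the next beam: with the scraper block, not the fingers, push all five asphalt crumbs off the base plate into the crumb tray, and stand the scraper back on the bench. Then take the loose roller pin from its rack and thread it through both bushes of the empty support, from the side away from the tray, until its shoulder is fully home against the first lug, and finish while still holding it there so that the clip can be fitted. Leave the beam, the tin and the spanner where they are.

Things in the scene. Friction and masses are not known exactly. Their poses are not given: they have to be found in the camera images.
- fixture: Bending fixture, screwed down. Origin: centre of the underside of its steel base plate, 300 (x) by 150 (y) by 20 mm (top 20 mm above bench). x: along the span, away from the robot; y: along the rollers, to the crumb tray. Supports at x = -100 (empty) and +100 mm (roller pin fitted), each two blue lugs with bushes; plate clear for 156 mm in x between them.
- near_bush (a point): Empty support, x = -100: centre of the bush mouth in the outer face (y = -55) of the lug away from the tray, where the pin goes in; 70 mm above the bench. Axes as the fixture. Both lugs are 44 wide (x), 15 thick (y), tops 94 mm above the bench, inner faces 80 mm apart; outside each an 8 mm high foot flange, 18 mm deep. Bush bore 18 mm, chamfer 2 mm.
- far_bush (a point): Empty support, x = -100: centre of the bush mouth in the outer face (y = +55) of the tray-side lug, 110 mm beyond near_bush on the same line, where the pin's tip comes out. Axes as the fixture.
- tray (a point): Floor centre of the fixed sheet-metal crumb tray, 3 mm above the bench, 125 mm from the fixture's origin along +y. 190 (x) by 100 (y) mm; it starts at the plate's +y edge with no wall there, so crumbs drop 17 mm into it; other three walls 24 mm high. Axes as the fixture.
- scraper: Loose scraper block standing on its foot: 110 mm long (x), 24 mm thick (y) at the black rubber foot, 14 mm high; above it a wooden body 22 mm thick, 60 mm high in all, 110 g. Origin at the centre of its underside.
- pin: Loose steel roller pin, 0.2 to 0.34 kg. Origin on its axis (y) at the shoulder: to +y the shaft, 16 mm diameter, 130 long, the last 12 mm tapered to 9; to -y the handle, 22 mm diameter, 46 long. Lies level on its rack, axis 36 mm above the bench, tip to the robot's left, handle free beyond the rack. Fully home its tip stands 20 mm out of the far lug.
- pin_tip (a point): End of the pin's taper, on the axis, 130 mm along +y from the shoulder. Axes as the pin.
- rack: Fixed wooden rack, board 110 (x) by 130 (y) by 10 mm, origin at the centre of its underside; two cheeks across it at y = -45 and +45 mm, 38 mm high, with two 18 mm wide slots at x = -26 and +26 mm. The pin lies along y in the x = -26 slots, shoulder at y = -60 mm, handle beyond that; the other slots are empty.
- crumb0: Loose dark asphalt crumb, about 20 by 16 by 13 mm, 12 g, on the base plate between the supports, within 48 mm of the fixture's centre in x and from -42 to +36 mm in y. Origin at the centre of its underside at the start.
- crumb1: Loose dark asphalt crumb, about 20 by 16 by 13 mm, 12 g, on the base plate between the supports, within 48 mm of the fixture's centre in x and from -42 to +36 mm in y. Origin at the centre of its underside at the start.
- crumb2: Loose dark asphalt crumb, about 20 by 16 by 13 mm, 12 g, on the base plate between the supports, within 48 mm of the fixture's centre in x and from -42 to +36 mm in y. Origin at the centre of its underside at the start.
- crumb3: Loose dark asphalt crumb, about 20 by 16 by 13 mm, 12 g, on the base plate between the supports, within 48 mm of the fixture's centre in x and from -42 to +36 mm in y. Origin at the centre of its underside at the start.
- crumb4: Loose dark asphalt crumb, about 20 by 16 by 13 mm, 12 g, on the base plate between the supports, within 48 mm of the fixture's centre in x and from -42 to +36 mm in y. Origin at the centre of its underside at the start.
- beam: Bystander: dark asphalt test beam 35 by 250 by 30 mm lying on the bench. Origin at the centre of its underside. Leave it alone.
- tin: Bystander: metal sample tin, 74 mm diameter, 85 mm high. Origin at the centre of its underside. Leave it alone.
- spanner: Bystander: steel spanner 160 mm long lying on the bench. Leave it alone.
There are look-alikes about, which are no part of the job. There is more than one size of the scraper; the one meant has the size given above.

How it is judged:
By the outcome, as a careful person would: the job done as asked, in the order asked, and still so for the second after the job is handed in, while the arm keeps its last pose, push and grip.
It also fails if it takes over 72 s, if anything falls off the work surface, if the arm or the gripper's body presses on something with over 40 N, if the wrist force passes 120 N, or if a joint passes its speed limit or range.

### The arm

A 7-joint arm with a two-finger parallel gripper is mounted at the origin on the work surface. World frame = base frame: x ahead of the robot, y to its left, z up, the work surface at z = 0. Lengths are in m, angles in rad, forces in N, time in s.
With the tool pointing down it reaches from about 0.425 to 0.875 m from the base axis. Payload 9.9 kg.
Tool frame: the origin (TCP) lies at the very end of the fingers, on their centre line; the grasp point (between the pads) lies 19 mm behind it; z points along the fingers, y is the line along which they close (so a half turn about z gives the same grasp; the last joint's range is limited). The gripper opens to 85 mm and grips with 20 to 120 N. Pads are 22 mm wide; open, the fingers measure 114 mm over their backs; the gripper's body (76 mm by 85 mm) begins 54 mm behind the grasp point. The pads swing forward as they close: fully open they stand 13 mm farther back than shut.
Start: joints at [1.022, 0.576, 0.025, 1.437, -0.015, 1.129, -0.057], TCP at [0.303, -0.603, 0.231] pointing down, gripper open.
Joint ranges: [-2.76, 2.76], [-0.34, 2.15], [-1.52, 1.57], [0.19, 2.46], [-1.09, 4.23], [0.17, 1.99], [-2.82, 2.82]. Speed limits (rad/s): [2.22, 2.22, 3.01, 3.01, 3.14, 3.14, 3.14].

### API

Orientations are given as [roll, pitch, yaw] about the fixed x, y, z axes, in that order (R = Rz(yaw) Ry(pitch) Rx(roll)).
In Python, from station import state, camera, close_job gives the robot as it stands.
- The arm moves only by the tool carry_out, never from a script. Its argument "plan" is a list of rows, each a list of 4 numbers: the shift along the tool's x, y, z in m, then the turn about the tool's z in rad. In form: [[dx, dy, dz, turn], ...]. A call has exactly 5 rows; each row shifts and turns the commanded pose from where the row before left it, along the tool's axes as they then stand; what a row does not reach is not made up. A row lasts 1/12 s, in which the tool goes at most 41.7 mm and 7.16 degrees, less where a joint would pass 70% of its speed; a pose out of reach is approached as far as the arm can. A call is refused whole if a number of a shift passes 0.0417 or a number of a turn 0.125, either way. A call with a gripper value outside its range is refused whole. "jaw" is the opening in per cent of the stroke, from 0 (shut) to 100 (fully open), set as the call begins (left out, the last holds). The fingers move at their own pace and stop on an object; "newtons" is the grip in N (left out, the last holds). Time passes only in rows, so rows that do not move let the fingers close, or fill a call up. It gives the time, the measured TCP pose, the force, the opening and the grip force at its end, in the units of the state.
- state(): the state, without advancing time (a new reading comes with each control period).
- camera(name): name is "scene" or "top" or "wrist"; returns a dict with "img" (384x512x3 uint8, red, green, blue), "fx", "fy", "cx", "cy" (pixels), "xyz" and "rotation" of the camera in the world; the wrist camera has in their place "T_tool_cam" (4x4, takes a point from camera to tool coordinates, whose origin is the TCP and whose axes are the flange's). Camera axes: x right, y down, z forward; pixel columns grow to the right and rows downward; lengths in m; the calibration is good to about 2 mm. A picture is of the moment at which its call begins: read the wrist's pose just before it. There is no depth.
- close_job(): hands the job in; it is judged then, once.
The state is a dict: "time_s": time; "joints": joint angles; "qd": joint speeds; "joint_efforts": joint torques, N m; "tcp_pos": TCP position; "ee_rot": TCP orientation; "ft_force": force on the tool from outside, world axes, zero at the start; "torque": the same for the moment, N m; "opening": opening from 0.0 (shut) to 1.0 (fully open); "finger_force": force on a finger pad.
Only numpy, scipy, OpenCV 4.12 (cv2) and the standard library are available. Lean on these libraries where they do the work, as an engineer would, in place of code of your own. Each camera call takes 0.05 s, during which the arm holds its last target. There are 200 camera calls.

## Working session

There is one attempt and no reset: what is moved stays moved. The work goes in short steps, Python scripts to look and compute and a tool call to move; the robot and the scene stay as the last step left them, time stands still between calls to the robot, and variables do not carry over. Pictures are saved under pics/ and viewed, at most 10 in all, crops included, and the job is handed in when it is done.

Besides the shell and the picture viewer there is one more tool, called after "Call:" as name(argument=value, ...) on one line, values as JSON. carry_out: Moves the arm, as the interface text tells. Its arguments: {"type":"object","properties":{"plan":{"type":"array","items":{"type":"array","items":{"type":"number"}}},"jaw":{"type":"number"},"newtons":{"type":"number"}},"required":["plan"]}

```bash
mkdir -p pics
cat > h.py <<'E'
import numpy as np, cv2
from scipy.spatial.transform import Rotation as R
from station import state, camera
E
python3 - <<'E'
from h import *
s=state();print({k:np.round(v,3).tolist() for k,v in s.items()})
for n in("scene","top","wrist"):
    c=camera(n);np.save(f'pics/{n}.npy',c,allow_pickle=True)
    cv2.imwrite(f'pics/{n}1.png',cv2.resize(c['img'][:,:,::-1],(800,600),interpolation=cv2.INTER_CUBIC))
    print(n,{k:(np.round(v,4).tolist()) for k,v in c.items() if k!='img'})
E
```

```text
{'time_s': 0.0, 'joints': [1.022, 0.577, 0.025, 1.438, -0.015, 1.129, -0.057], 'qd': [-0.001, -0.001, 0.002, -0.001, -0.0, -0.001, -0.001], 'joint_efforts': [-0.001, -76.576, 2.25, -28.597, 0.015, 0.013, 0.0], 'tcp_pos': [0.302, -0.603, 0.23], 'ee_rot': [-3.14, 0.0, 0.465], 'ft_force': [-0.9, -0.294, 0.283], 'torque': [0.031, 0.007, 0.018], 'finger_force': 0.0, 'opening': 1.003}
scene {'fx': 422.5525, 'fy': 422.5525, 'cx': 262.2962, 'cy': 194.5186, 'xyz': [1.0518, -0.7917, 0.7655], 'rotation': [-2.1615, -0.0211, 0.5893]}
top {'fx': 379.5479, 'fy': 379.5479, 'cx': 253.7161, 'cy': 194.5319, 'xyz': [0.4546, 0.0725, 1.1819], 'rotation': [-3.0753, -0.009, -1.5501]}
wrist {'fx': 322.53, 'fy': 322.53, 'cx': 252.9312, 'cy': 191.3966, 'T_tool_cam': [[-0.0011, -0.9623, -0.272, 0.0674], [1.0, -0.0011, -0.0002, -0.0003], [-0.0001, -0.272, 0.9623, -0.1425], [0.0, 0.0, 0.0, 1.0]]}
```

View pics/top1.png

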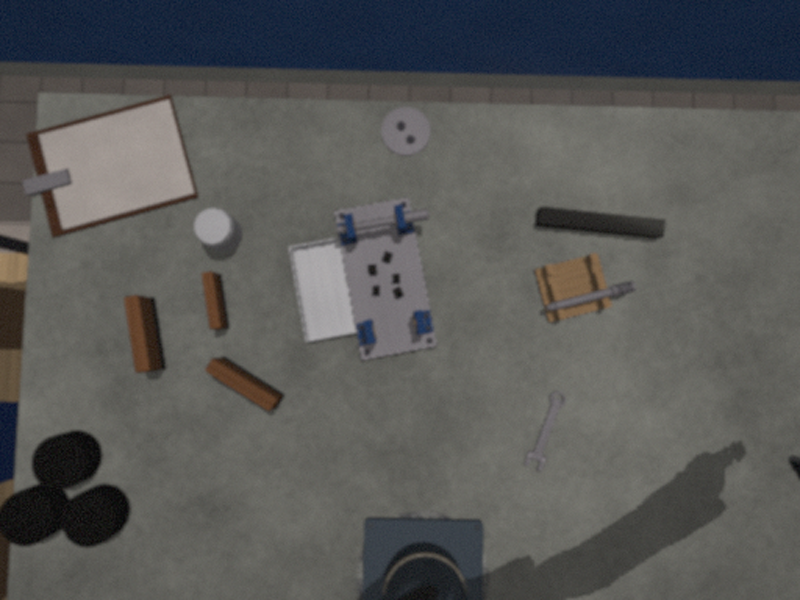

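View pics/scene1.png

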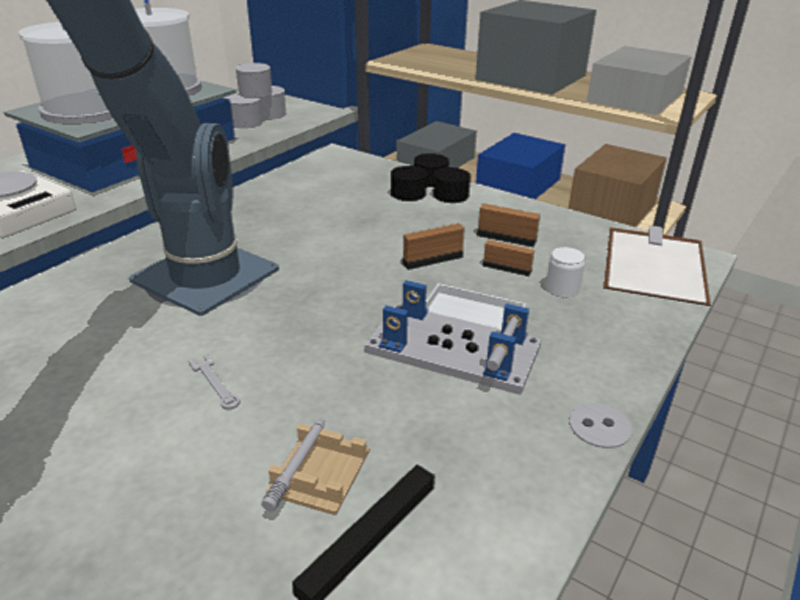

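```bash
cat >> h.py <<'E'
def ray(c,u,v,tcp=None):
    if 'xyz' in c: Rm=R.from_euler('xyz',c['rotation']).as_matrix(); o=np.array(c['xyz'])
    else:
        T=np.eye(4);T[:3,:3]=R.from_euler('xyz',tcp['ee_rot']).as_matrix();T[:3,3]=tcp['tcp_pos'];T=T@np.array(c['T_tool_cam']);Rm=T[:3,:3];o=T[:3,3]
    return o,Rm@np.array([(u-c['cx'])/c['fx'],(v-c['cy'])/c['fy'],1])
def onz(c,u,v,z,tcp=None):
    o,d=ray(c,u,v,tcp);return o+d*(z-o[2])/d[2]
def proj(c,p,tcp=None):
    o,_=ray(c,0,0,tcp);Rm=np.stack([ray(c,c['cx']+c['fx']*a,c['cy']+c['fy']*b,tcp)[1] for a,b in((1,0),(0,1),(0,0))],1)
    X,Y,Z=Rm[:,0]-Rm[:,2],Rm[:,1]-Rm[:,2],Rm[:,2]
    d=np.atleast_2d(p)-o
    return np.stack([c['cx']+c['fx']*d@X/(d@Z),c['cy']+c['fy']*d@Y/(d@Z)],1)
def load(n): return np.load(f'pics/{n}.npy',allow_pickle=True).item()
def crop(c,u0,v0,u1,v1,k,name):
    cv2.imwrite(f'pics/{name}.png',cv2.resize(c['img'][v0:v1,u0:u1,::-1],None,fx=k,fy=k,interpolation=cv2.INTER_CUBIC))
E
python3 - <<'E'
from h import *
t=load('top');s=load('scene')
a=cv2.resize(t['img'][120:270,70:270],None,fx=4,fy=4,interpolation=cv2.INTER_CUBIC)
cv2.imwrite('pics/t2.png',a[:,:,::-1])
a=cv2.resize(s['img'][125:255,225:385],None,fx=4.6,fy=4.6,interpolation=cv2.INTER_CUBIC)
cv2.imwrite('pics/s2.png',a[:,:,::-1])
E
```

```text
(no output)
```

View pics/t2.png

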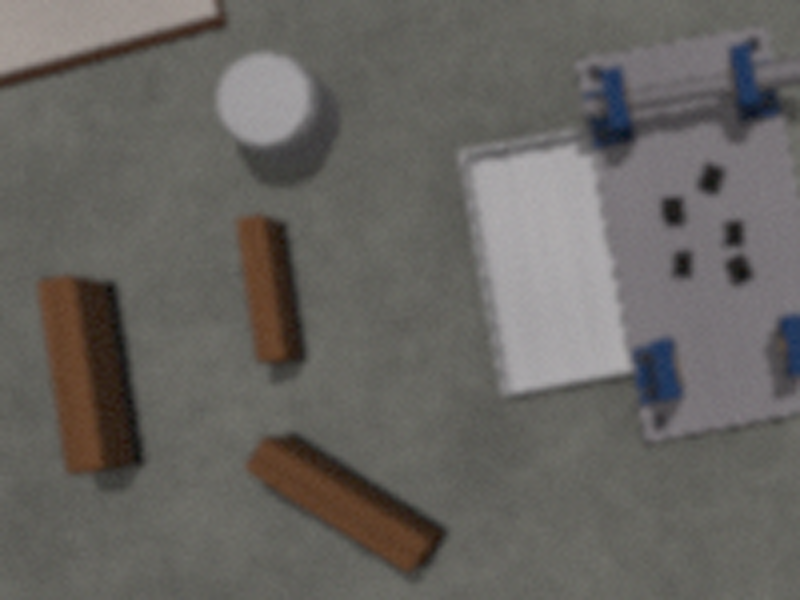

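View pics/s2.png

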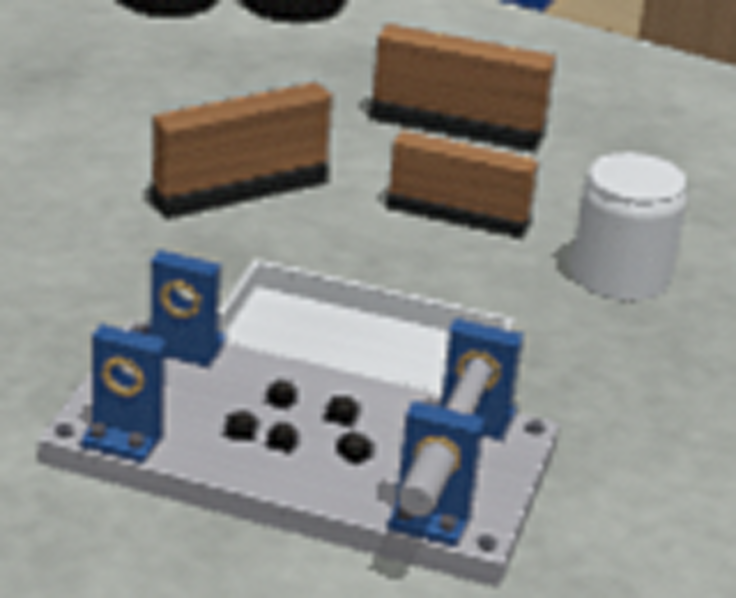

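```bash
cat > m.py <<'E'
from h import *
t=load('top');s=load('scene')
T=lambda x,y,z:onz(t,70+x/4-.375,120+y/4-.375,z)
S=lambda x,y,z:onz(s,225+x/4.6-.39,125+y/4.6-.39,z)
def pr(n,*p): print(n,[np.round(q,4)[:2].tolist() for q in p], 'L',round(np.linalg.norm((p[0]-p[1])[:2]),4))
pr('A foot',S(370,118,0),S(540,146,0))
pr('B foot',S(385,203,0),S(525,236,0))
pr('C foot',S(165,213,0),S(328,182,0))
for z in(.05,.06,.075):
    print(z)
    pr('A top',T(54,280,z),T(84,470,z)); pr('B top',T(253,217,z),T(271,360,z)); pr('C top',T(257,453,z),T(423,560,z))
    pr('A tops',S(375,30,z),S(550,60,z),);pr('B tops',S(392,140,z),S(535,165,z));pr('C tops',S(155,120,z),S(330,95,z))
E
python3 m.py
```

```text
A foot [[0.3945, 0.5186], [0.5323, 0.5583]] L 0.1434
B foot [[0.4729, 0.401], [0.5839, 0.4199]] L 0.1126
C foot [[0.342, 0.2877], [0.4201, 0.4035]] L 0.1398
0.05
A top [[0.5338, 0.5723], [0.3936, 0.5432]] L 0.1432
B top [[0.5842, 0.4265], [0.4776, 0.4087]] L 0.108
C top [[0.4086, 0.4162], [0.3326, 0.2909]] L 0.1466
A tops [[0.3628, 0.5767], [0.5094, 0.6127]] L 0.1509
B tops [[0.4689, 0.4112], [0.576, 0.4402]] L 0.111
C tops [[0.3025, 0.3306], [0.3922, 0.4486]] L 0.1482
0.06
A top [[0.5331, 0.5679], [0.3941, 0.539]] L 0.142
B top [[0.583, 0.4234], [0.4774, 0.4058]] L 0.1071
C top [[0.4091, 0.4132], [0.3337, 0.289]] L 0.1453
A tops [[0.3724, 0.5576], [0.517, 0.5931]] L 0.1488
B tops [[0.477, 0.3944], [0.5826, 0.423]] L 0.1094
C tops [[0.3129, 0.3149], [0.4014, 0.4313]] L 0.1462
0.075
A top [[0.532, 0.5613], [0.3949, 0.5328]] L 0.1401
B top [[0.5813, 0.4187], [0.4771, 0.4013]] L 0.1056
C top [[0.4097, 0.4087], [0.3353, 0.2861]] L 0.1433
A tops [[0.3869, 0.5289], [0.5283, 0.5636]] L 0.1456
B tops [[0.4892, 0.3692], [0.5926, 0.3972]] L 0.1071
C tops [[0.3286, 0.2914], [0.4152, 0.4053]] L 0.1431
```

```bash
cat > f.py <<'E'
from h import *
from scipy.optimize import least_squares
t=load('top');s=load('scene')
tc=lambda x,y:(70+x/4-.375,120+y/4-.375); sc=lambda x,y:(225+x/4.6-.39,125+y/4.6-.39)
e=lambda x,y:((x+.5)/1.5625-.5,(y+.5)/1.5625-.5)
O=[(s,sc(38,447),(-.15,-.075,.02)),(s,sc(503,564),(.15,-.075,.02)),(s,sc(557,428),(.15,.075,.02)),
(s,sc(123,376),(-.1,-.055,.07)),(s,sc(181,298),(-.1,.04,.07)),(s,sc(255,262),(-.095,.175,.024)),
(t,tc(578,65),(.15,.075,.02)),(t,tc(650,440),(-.15,.075,.02)),(t,tc(768,30),(.15,-.075,.02)),(t,e(436,346),(-.15,-.075,.02)),(t,tc(460,152),(.095,.175,.024)),(t,tc(505,395),(-.095,.175,.024))]
def w(p,q):
    c,d=np.cos(p[2]),np.sin(p[2]);return np.array([p[0]+c*q[0]-d*q[1],p[1]+d*q[0]+c*q[1],q[2]])
f=lambda p:np.concatenate([proj(c,w(p,q))[0]-uv for c,uv,q in O])
r=least_squares(f,[.55,.1,.15],loss='soft_l1');print(r.x,np.round(r.fun.reshape(-1,2),1).tolist())
print('crumbs',[np.round(onz(t,*tc(*q),.026)[:2],3).tolist() for q in((711,178),(673,211),(734,233),(683,265),(739,270))])
# pin: tip, shoulder, handle end
O2=[(t,e(543,309),(0,.13,.036)),(t,e(633,286),(0,-.046,.036)),(t,e(612,292),(0,0,.036)),(s,e(321,424),(0,.13,.036)),(s,e(269,507),(0,-.046,.036)),(s,e(283,483),(0,0,.036))]
g=lambda p:np.concatenate([proj(c,w(p,q))[0]-uv for c,uv,q in O2])
r2=least_squares(g,[.55,-.25,.2],loss='soft_l1');print(r2.x,np.round(r2.fun.reshape(-1,2),1).tolist())
E
python3 f.py
```

```text
[0.58276249 0.08549908 0.20551625] [[-0.0, -1.8], [0.1, -0.1], [0.6, -1.3], [0.2, -0.1], [0.0, 0.1], [0.2, -0.5], [0.2, -0.9], [-0.4, 0.9], [0.3, -0.9], [1.2, 0.2], [0.7, 0.2], [0.2, 0.4]]
crumbs [[0.625, 0.085], [0.599, 0.114], [0.583, 0.067], [0.557, 0.105], [0.554, 0.062]]
[ 0.56446387 -0.35515175  0.28383873] [[3.4, -0.1], [1.2, -0.3], [0.2, -0.3], [0.3, -2.5], [-0.3, -0.3], [0.6, -1.0]]
```

```bash
cat >> h.py <<'E'
def plan(wps,step=.04,start=None,n=None):
    """wps: [(x,y,z,yaw)], prints rows in tool axes"""
    s=state(); p=np.array([*s['tcp_pos'],s['ee_rot'][2]]) if start is None else np.array(start,float)
    rows=[]
    for w in wps:
        w=np.array(w,float);d=w-p;d[3]=(d[3]+np.pi)%(2*np.pi)-np.pi
        k=n or max(int(np.ceil(np.linalg.norm(d[:3])/step-1e-6)),int(np.ceil(abs(d[3])/.12)),1)
        for i in range(k):
            y=p[3]+d[3]*i/k;c,q=np.cos(y),np.sin(y);a=d/k
            rows.append([c*a[0]+q*a[1],q*a[0]-c*a[1],-a[2],-a[3]])
        p=w
    while len(rows)%5: rows.append([0,0,0,0])
    for i in range(0,len(rows),5): print(np.round(rows[i:i+5],4).tolist())
def st():
    s=state();print(round(s['time_s'],2),np.round(s['tcp_pos'],4),np.round(s['ee_rot'],4),np.round(s['ft_force'],1),round(s['opening'],3),round(s['finger_force'],1),np.round(s['joints'],2))
    return s
E
python3 -c "
from h import *
plan([(.5,-.07,.23,.2),(.52,.36,.23,.2)])"
```

```text
[[0.0277, -0.0259, 0.0, 0.0177], [0.0272, -0.0263, 0.0, 0.0177], [0.0268, -0.0268, 0.0, 0.0177], [0.0263, -0.0273, 0.0, 0.0177], [0.0258, -0.0278, 0.0, 0.0177]]
[[0.0253, -0.0282, 0.0, 0.0177], [0.0248, -0.0286, 0.0, 0.0177], [0.0243, -0.0291, 0.0, 0.0177], [0.0238, -0.0295, 0.0, 0.0177], [0.0233, -0.0299, 0.0, 0.0177]]
[[0.0227, -0.0303, 0.0, 0.0177], [0.0222, -0.0307, 0.0, 0.0177], [0.0216, -0.0311, 0.0, 0.0177], [0.0211, -0.0315, 0.0, 0.0177], [0.0205, -0.0319, 0.0, 0.0177]]
[[0.0095, -0.038, -0.0, -0.0], [0.0095, -0.038, -0.0, -0.0], [0.0095, -0.038, -0.0, -0.0], [0.0095, -0.038, -0.0, -0.0], [0.0095, -0.038, -0.0, -0.0]]
[[0.0095, -0.038, -0.0, -0.0], [0.0095, -0.038, -0.0, -0.0], [0.0095, -0.038, -0.0, -0.0], [0.0095, -0.038, -0.0, -0.0], [0.0095, -0.038, -0.0, -0.0]]
[[0.0095, -0.038, -0.0, -0.0], [0.0, 0.0, 0.0, 0.0], [0.0, 0.0, 0.0, 0.0], [0.0, 0.0, 0.0, 0.0], [0.0, 0.0, 0.0, 0.0]]
```

Call:
carry_out(plan=[[0.028, -0.026, 0, 0.018], [0.027, -0.026, 0, 0.018], [0.027, -0.027, 0, 0.018], [0.026, -0.027, 0, 0.018], [0.026, -0.028, 0, 0.018]])

```text
time_s: 0.57
tcp_pos: [0.3689, -0.4241, 0.2311]
ee_rot: [-3.141, 0.0, 0.374]
ft_force: [1.0, -0.7, 0.7]
opening: 0.999
finger_force: 0.0
```

Call:
carry_out(plan=[[0.025, -0.028, 0, 0.018], [0.025, -0.029, 0, 0.018], [0.024, -0.029, 0, 0.018], [0.024, -0.03, 0, 0.018], [0.023, -0.03, 0, 0.018]])

```text
time_s: 0.98
tcp_pos: [0.4346, -0.2459, 0.2313]
ee_rot: [-3.142, -0.0, 0.284]
ft_force: [1.0, -0.8, 0.2]
opening: 0.997
finger_force: 0.0
```

Call:
carry_out(plan=[[0.023, -0.03, 0, 0.018], [0.022, -0.031, 0, 0.018], [0.022, -0.031, 0, 0.018], [0.021, -0.032, 0, 0.018], [0.021, -0.032, 0, 0.018]])

```text
time_s: 1.4
tcp_pos: [0.5018, -0.0678, 0.2313]
ee_rot: [3.142, 0.0, 0.194]
ft_force: [-0.1, -0.4, -0.3]
opening: 1.002
finger_force: 0.0
```

Call:
carry_out(plan=[[0.01, -0.038, 0, 0], [0.01, -0.038, 0, 0], [0.01, -0.038, 0, 0], [0.01, -0.038, 0, 0], [0.01, -0.038, 0, 0]])

```text
time_s: 1.82
tcp_pos: [0.5136, 0.1283, 0.2313]
ee_rot: [3.142, 0.0, 0.195]
ft_force: [1.7, 0.2, -0.2]
opening: 0.997
finger_force: 0.0
```

Call:
carry_out(plan=[[0.01, -0.038, 0, 0], [0.01, -0.038, 0, 0], [0.01, -0.038, 0, 0], [0.01, -0.038, 0, 0], [0.01, -0.038, 0, 0]])

```text
time_s: 2.23
tcp_pos: [0.5259, 0.3243, 0.2311]
ee_rot: [3.141, 0.0, 0.195]
ft_force: [1.0, 0.6, -0.2]
opening: 0.999
finger_force: 0.0
```

Run:
```python
from h import *
s=st();c=camera('wrist');c['tcp']=s;np.save('pics/w1.npy',c,allow_pickle=True)
cv2.imwrite('pics/w1.png',cv2.resize(c['img'][:,:,::-1],(800,600),interpolation=cv2.INTER_CUBIC))
```

```text
2.23 [0.5259 0.3243 0.2311] [3.1414e+00 3.0000e-04 1.9480e-01] [ 1.   0.6 -0.2] 0.999 0.0 [-0.55  0.49 -0.12  1.59  0.07  1.06 -2.07]
```

View pics/w1.png

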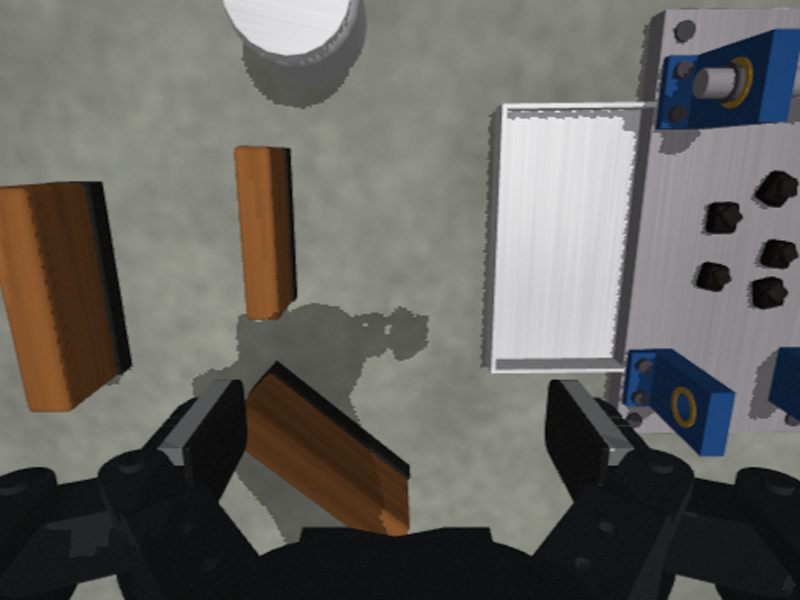

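The wrist view shows three wooden blocks: A (60,300), B (262,235) and C (330,450). B is the small one, and its measured length of about 110 mm fits the description; A and C come out at about 143 mm. The tray corners and two crumb rows are also clear, so I'll use this picture as the enlarged confirmation.

Run:
```python
from h import *
c=load('w1');s=c['tcp'];e=lambda x,y:((x+.5)/1.5625-.5,(y+.5)/1.5625-.5)
def q(l,z):
    P=[onz(c,*e(*a),z,s)[:2] for a in l];print(z,np.round(P,4).tolist());return P
P=q([(236,148),(272,148),(283,317),(246,320)],.06)
print('mean',np.mean(P,0),'len',np.linalg.norm(P[0]-P[3]),np.linalg.norm(P[1]-P[2]),'w',np.linalg.norm(P[0]-P[1]),'yaw',[np.arctan2(*(a-b)[::-1]) for a,b in((P[0],P[3]),(P[1],P[2]))])
P=q([(290,149),(297,298)],0);print('foot',np.linalg.norm(P[0]-P[1]),np.arctan2(*(P[0]-P[1])[::-1]))
# fixture check
from scipy.optimize import least_squares
O=[((502,104),(.095,.175,.024)),((493,373),(-.095,.175,.024)),((685,404),(-.1,.055,.07)),((655,125),(.078,.075,.02)) ][:3]
def w(p,q):
    a,d=np.cos(p[2]),np.sin(p[2]);return np.array([p[0]+a*q[0]-d*q[1],p[1]+d*q[0]+a*q[1],q[2]])
f=lambda p:np.concatenate([proj(c,w(p,v),s)[0]-e(*uv) for uv,v in O])
r=least_squares(f,[.58,.085,.2]);print(r.x,r.fun)
a,d=np.cos(r.x[2]),np.sin(r.x[2])
for u in((777,188),(724,217),(779,253),(713,277),(769,293)):
    p=onz(c,*e(*u),.026,s)[:2]-r.x[:2];print(np.round([a*p[0]+d*p[1],-d*p[0]+a*p[1]],3))
plan([(.528,.4145,.23,.175)])
```

```text
0.06 [[0.5787, 0.4314], [0.5828, 0.4104], [0.479, 0.3899], [0.4723, 0.4134]]
mean [0.52820387 0.4112818 ] len 0.10783506024964244 0.10574291714072225 w 0.02145748431683165 yaw [np.float64(0.16823975793315443), np.float64(0.19492892730407219)]
0 [[0.5828, 0.4117], [0.4748, 0.3914]]
foot 0.10994131825145667 0.1857204199456649
[0.58271143 0.08468335 0.21565998] [-0.25860615 -0.42697401 -0.20608673  0.03713423  0.44759206  0.5329287 ]
[ 0.037 -0.012]
[0.018 0.02 ]
[-0.007 -0.022]
[-0.024  0.022]
[-0.036 -0.02 ]
[[0.0067, -0.0259, 0.0003, 0.0094], [0.0064, -0.026, 0.0003, 0.0094], [0.0062, -0.026, 0.0003, 0.0094], [0.0, 0.0, 0.0, 0.0], [0.0, 0.0, 0.0, 0.0]]
```

```bash
python3 -c "
from h import *
plan([(.5275,.412,.15,.182),(.5275,.412,.025,.182)])"
```

```text
[[0.0063, -0.0251, 0.0269, 0.0071], [0.0062, -0.0252, 0.0269, 0.0071], [0.006, -0.0252, 0.0269, 0.0071], [0.0, 0.0, 0.0312, -0.0], [0.0, 0.0, 0.0312, -0.0]]
[[0.0, 0.0, 0.0312, -0.0], [0.0, 0.0, 0.0312, -0.0], [0.0, 0.0, 0.0, 0.0], [0.0, 0.0, 0.0, 0.0], [0.0, 0.0, 0.0, 0.0]]
```

Call:
carry_out(plan=[[0.006, -0.025, 0.027, 0.006], [0.006, -0.025, 0.027, 0.006], [0.006, -0.025, 0.027, 0.006], [0, 0, 0.031, 0], [0, 0, 0.031, 0]])

```text
time_s: 2.7
tcp_pos: [0.5289, 0.4016, 0.0867]
ee_rot: [-3.14, 0.0, 0.18]
ft_force: [1.0, -0.2, -1.4]
opening: 1.003
finger_force: 0.0
```

Call:
carry_out(plan=[[0, 0, 0.031, 0], [0, 0, 0.02, 0], [0, 0, 0.011, 0], [0, 0, 0, 0], [0, 0, 0, 0]])

```text
time_s: 3.12
tcp_pos: [0.53, 0.3995, 0.0266]
ee_rot: [3.142, 0.0, 0.177]
ft_force: [0.7, 0.3, 0.7]
opening: 1.002
finger_force: 0.0
```

Call:
carry_out(plan=[[0, 0, 0, 0], [0, 0, 0, 0], [0, 0, 0, 0], [0, 0, 0, 0], [0, 0, 0, 0]], jaw=0, newtons=60)

```text
time_s: 3.53
tcp_pos: [0.5302, 0.4003, 0.0273]
ee_rot: [-3.14, -0.001, 0.177]
ft_force: [0.3, 0.7, 0.2]
opening: 0.3
finger_force: 1.4
```

Call:
carry_out(plan=[[0, 0, 0, 0], [0, 0, 0, 0], [0, 0, 0, 0], [0, 0, 0, 0], [0, 0, 0, 0]])

```text
time_s: 3.95
tcp_pos: [0.5302, 0.4002, 0.0272]
ee_rot: [-3.141, -0.001, 0.177]
ft_force: [-0.3, -0.5, 6.9]
opening: 0.246
finger_force: 59.8
```

Run:
```python
from h import *
s=st();c=camera('wrist');c['tcp']=s;np.save('pics/w2.npy',c,allow_pickle=True)
cv2.imwrite('pics/w2.png',c['img'][:,:,::-1])
```

```text
3.95 [0.5302 0.4002 0.0272] [-3.1406e+00 -1.3000e-03  1.7700e-01] [-0.3 -0.5  6.9] 0.246 59.8 [-0.66  0.77 -0.1   1.67  0.11  0.71 -2.21]
```

View pics/w2.png

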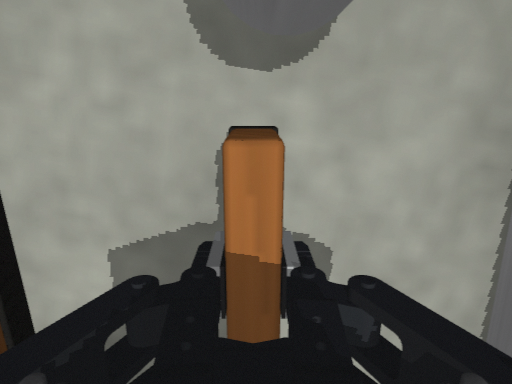

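Run:
```python
from h import *
c=load('w2');s=c['tcp'];y=s['ee_rot'][2]
for v,z in((134,.06),(127,.012),(342,.06)):
    d=onz(c,254,v,z,s)-s['tcp_pos'];print(v,np.cos(y)*d[0]+np.sin(y)*d[1],np.sin(y)*d[0]-np.cos(y)*d[1])
F=np.array([.583,.085]);t=.21
def W(x,yy,z,yaw=.21):return (F[0]+np.cos(t)*x-np.sin(t)*yy,F[1]+np.sin(t)*x+np.cos(t)*yy,z,yaw)
print(W(.002,-.056,.15),W(.002,.075,.05))
```

```text
134 0.056352342252210856 0.0005443096177599992
127 0.05496837888112458 0.0006561158789826303
342 -0.027452446794275023 0.0005235618158542553
(np.float64(0.5966298162208299), np.float64(0.030647188575139907), 0.15, 0.21) (np.float64(0.5693215693409908), np.float64(0.1587692384040033), 0.05, 0.21)
```

```bash
python3 -c "
from h import *
plan([(.530,.400,.19,.177),(.5966,.0306,.19,.21),(.5966,.0306,.12,.21)])"
```

```text
[[-0.0, 0.0, -0.0325, 0.0], [-0.0, 0.0, -0.0325, 0.0], [-0.0, 0.0, -0.0325, 0.0], [-0.0, 0.0, -0.0325, 0.0], [-0.0, 0.0, -0.0325, 0.0]]
[[0.0001, 0.0375, -0.0, -0.0033], [-0.0001, 0.0375, -0.0, -0.0033], [-0.0002, 0.0375, -0.0, -0.0033], [-0.0003, 0.0375, -0.0, -0.0033], [-0.0004, 0.0375, -0.0, -0.0033]]
[[-0.0006, 0.0375, -0.0, -0.0033], [-0.0007, 0.0375, -0.0, -0.0033], [-0.0008, 0.0375, -0.0, -0.0033], [-0.0009, 0.0375, -0.0, -0.0033], [-0.0011, 0.0375, -0.0, -0.0033]]
[[0.0, 0.0, 0.035, -0.0], [0.0, 0.0, 0.035, -0.0], [0.0, 0.0, 0.0, 0.0], [0.0, 0.0, 0.0, 0.0], [0.0, 0.0, 0.0, 0.0]]
```

Call:
carry_out(plan=[[0, 0, -0.02, 0], [0, 0, -0.035, 0], [0, 0, -0.04, 0], [0, 0, -0.04, 0], [0, 0, -0.028, 0]])

```text
time_s: 4.42
tcp_pos: [0.5303, 0.3997, 0.1929]
ee_rot: [-3.14, -0.002, 0.177]
ft_force: [1.3, 0.1, -0.6]
opening: 0.25
finger_force: 58.7
```

Call:
carry_out(plan=[[0, 0.0375, 0, -0.003], [0, 0.0375, 0, -0.003], [0, 0.0375, 0, -0.003], [0, 0.0375, 0, -0.003], [0, 0.0375, 0, -0.003]])

```text
time_s: 4.83
tcp_pos: [0.5636, 0.2131, 0.1893]
ee_rot: [3.141, 0.0, 0.192]
ft_force: [1.7, -0.3, -1.0]
opening: 0.253
finger_force: 59.0
```

Call:
carry_out(plan=[[-0.001, 0.0375, 0, -0.003], [-0.001, 0.0375, 0, -0.003], [-0.001, 0.0375, 0, -0.003], [-0.001, 0.0375, 0, -0.003], [-0.001, 0.0375, 0, -0.003]])

```text
time_s: 5.25
tcp_pos: [0.5955, 0.0283, 0.1893]
ee_rot: [3.141, 0.001, 0.207]
ft_force: [0.3, 0.4, -1.5]
opening: 0.251
finger_force: 59.0
```

Call:
carry_out(plan=[[0, 0, 0.02, 0], [0, 0, 0.02, 0], [0, 0, 0, 0], [0, 0, 0, 0], [0, 0, 0, 0]])

```text
time_s: 5.67
tcp_pos: [0.5961, 0.0309, 0.15]
ee_rot: [-3.141, -0.0, 0.208]
ft_force: [0.9, 1.3, -0.7]
opening: 0.252
finger_force: 59.0
```

Run:
```python
from h import *
s=st();c=camera('wrist');c['tcp']=s;np.save('pics/w3.npy',c,allow_pickle=True)
cv2.imwrite('pics/w3.png',cv2.resize(c['img'][:,:,::-1],(800,600),interpolation=cv2.INTER_CUBIC))
plan([(.5966,.0306,.048,.21)],step=.02)
```

```text
5.67 [0.5961 0.0309 0.15  ] [-3.1415e+00 -4.0000e-04  2.0770e-01] [ 0.9  1.3 -0.7] 0.252 59.0 [-0.06  0.54 -0.11  1.75  0.07  0.85 -1.57]
[[0.0, 0.0001, 0.0171, -0.0004], [0.0, 0.0001, 0.0171, -0.0004], [0.0, 0.0001, 0.0171, -0.0004], [0.0, 0.0001, 0.0171, -0.0004], [0.0, 0.0001, 0.0171, -0.0004]]
[[0.0, 0.0001, 0.0171, -0.0004], [0.0, 0.0, 0.0, 0.0], [0.0, 0.0, 0.0, 0.0], [0.0, 0.0, 0.0, 0.0], [0.0, 0.0, 0.0, 0.0]]
```

View pics/w3.png

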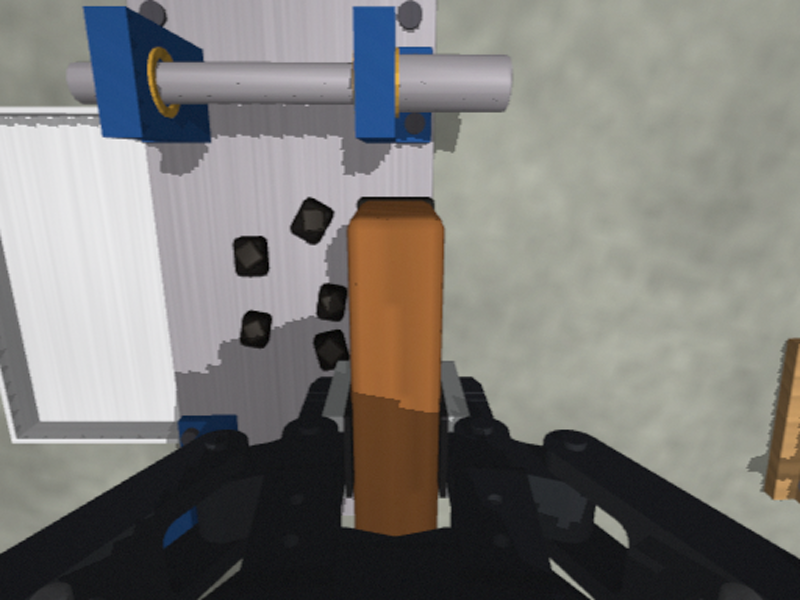

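The scraper hangs at (400,360), clear of the crumbs at (312,220), (251,256), (332,302), (255,329) and (330,350). I'll check the crumb extents at plate level.

Run:
```python
from h import *
c=load('w3');s=c['tcp'];e=lambda x,y:((x+.5)/1.5625-.5,(y+.5)/1.5625-.5)
y=.2077
for u in((312,198),(333,215),(251,236),(348,350),(330,370),(348,290),(240,347)):
    d=onz(c,*e(*u),.025,s)-s['tcp_pos'];print(u,np.round([np.cos(y)*d[0]+np.sin(y)*d[1],-np.sin(y)*d[0]+np.cos(y)*d[1]],4))
```

```text
(312, 198) [0.0468 0.0435]
(333, 215) [0.038  0.0328]
(251, 236) [0.0269 0.0769]
(348, 350) [-0.0381  0.027 ]
(330, 370) [-0.0504  0.0376]
(348, 290) [-0.0029  0.026 ]
(240, 347) [-0.0362  0.0881]
```

Call:
carry_out(plan=[[-0.002, 0, 0.02, 0], [0, 0, 0.03, 0], [0, 0, 0.025, 0], [0, 0, 0.015, 0], [0, 0, 0.008, 0]])

```text
time_s: 6.13
tcp_pos: [0.5935, 0.0305, 0.0503]
ee_rot: [-3.141, 0.001, 0.208]
ft_force: [-0.3, 0.3, -1.2]
opening: 0.249
finger_force: 59.0
```

Call:
carry_out(plan=[[0, 0, 0, 0], [0, 0, 0, 0], [0, 0, 0, 0], [0, 0, 0, 0], [0, 0, 0, 0]])

```text
time_s: 6.55
tcp_pos: [0.5946, 0.03, 0.0524]
ee_rot: [3.141, -0.002, 0.207]
ft_force: [-0.8, -1.1, -1.2]
opening: 0.25
finger_force: 59.0
```

Call:
carry_out(plan=[[0, 0, 0.002, 0], [0, 0, 0.002, 0], [0, -0.004, 0, 0], [0, -0.008, 0, 0], [0, -0.008, 0, 0]])

```text
time_s: 6.97
tcp_pos: [0.5896, 0.0501, 0.0473]
ee_rot: [-3.141, 0.0, 0.206]
ft_force: [0.1, 0.5, -1.5]
opening: 0.251
finger_force: 59.0
```

Call:
carry_out(plan=[[0, -0.008, 0, 0], [0, -0.008, 0, 0], [0, -0.008, 0, 0], [0, -0.008, 0, 0], [0, -0.008, 0, 0]])

```text
time_s: 7.38
tcp_pos: [0.5813, 0.0897, 0.0473]
ee_rot: [-3.142, 0.0, 0.207]
ft_force: [0.4, 1.0, -1.8]
opening: 0.247
finger_force: 59.0
```

Call:
carry_out(plan=[[0, -0.008, 0, 0], [0, -0.008, 0, 0], [0, -0.008, 0, 0], [0, -0.008, 0, 0], [0, -0.008, 0, 0]])

```text
time_s: 7.8
tcp_pos: [0.5732, 0.1286, 0.0473]
ee_rot: [-3.142, -0.0, 0.207]
ft_force: [-0.7, 0.2, -1.5]
opening: 0.251
finger_force: 58.9
```

Call:
carry_out(plan=[[0, -0.008, 0, 0], [0, -0.008, 0, 0], [0, -0.008, 0, 0], [0, -0.006, 0, 0], [0, -0.004, 0, 0]])

```text
time_s: 8.22
tcp_pos: [0.5661, 0.1623, 0.0473]
ee_rot: [-3.141, -0.0, 0.208]
ft_force: [0.3, -0.6, -1.2]
opening: 0.247
finger_force: 58.9
```

Run:
```python
from h import *
s=st();c=camera('wrist');c['tcp']=s;np.save('pics/w4.npy',c,allow_pickle=True)
cv2.imwrite('pics/w4.png',cv2.resize(c['img'][:,:,::-1],(640,480),interpolation=cv2.INTER_CUBIC))
y=.21;d=np.array(s['tcp_pos'])[:2]-[.583,.085];print(np.cos(y)*d[0]+np.sin(y)*d[1],-np.sin(y)*d[0]+np.cos(y)*d[1])
```

```text
8.22 [0.5661 0.1623 0.0473] [-3.1412 -0.      0.2077] [ 0.3 -0.6 -1.2] 0.247 58.9 [-0.31  0.66 -0.07  1.86  0.08  0.62 -1.8 ]
-0.0004303856007535217 0.07911925072764887
```

View pics/w4.png

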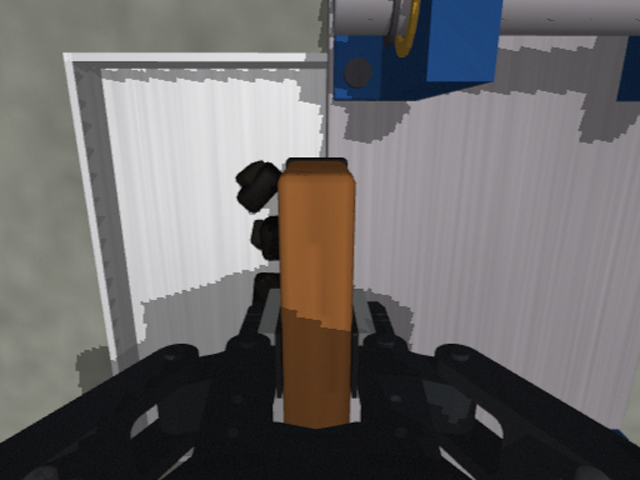

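The plate behind the block is clear, and dark crumbs show in the tray at (260,185) and (266,237). I'll push a little further, then lift and check.

Call:
carry_out(plan=[[0, -0.006, 0, 0], [0, -0.006, 0, 0], [0, 0, -0.02, 0], [0, 0, -0.035, 0], [0, 0, -0.04, 0]])

```text
time_s: 8.68
tcp_pos: [0.5624, 0.1727, 0.1417]
ee_rot: [3.141, 0.004, 0.207]
ft_force: [1.0, 0.3, -0.0]
opening: 0.249
finger_force: 58.9
```

Call:
carry_out(plan=[[0, 0, -0.04, 0], [0, -0.02, -0.01, 0], [0, -0.03, 0, 0], [0, -0.03, 0, 0], [0, -0.02, 0, 0]])

```text
time_s: 9.1
tcp_pos: [0.5423, 0.274, 0.1929]
ee_rot: [-3.14, -0.001, 0.208]
ft_force: [-0.5, 0.7, -0.4]
opening: 0.25
finger_force: 59.0
```

Run:
```python
from h import *
s=st();c=camera('wrist');c['tcp']=s;np.save('pics/w5.npy',c,allow_pickle=True)
cv2.imwrite('pics/w5.png',c['img'][:,:,::-1])
t=camera('top');np.save('pics/top2.npy',t,allow_pickle=True)
m=cv2.inRange(t['img'],(0,0,0),(40,40,40))[130:235,180:285]
n,_,stt,cen=cv2.connectedComponentsWithStats(m)
for i in range(1,n):
  if stt[i,4]>4:
    p=onz(t,cen[i][0]+180,cen[i][1]+130,.012)[:2]-[.583,.085];y=.21
    print(stt[i,4],np.round([np.cos(y)*p[0]+np.sin(y)*p[1],-np.sin(y)*p[0]+np.cos(y)*p[1]],3))
plan([(.53,.400,.19,.177)])
```

```text
9.1 [0.5423 0.274  0.1929] [-3.1396e+00 -7.0000e-04  2.0840e-01] [-0.5  0.7 -0.4] 0.25 59.0 [-0.49  0.51 -0.09  1.68  0.05  0.96 -1.96]
6 [0.046 0.107]
16 [0.015 0.119]
13 [0.026 0.203]
7 [0.027 0.186]
5 [-0.043  0.113]
[[0.0038, -0.0309, 0.0006, 0.0089], [0.0035, -0.031, 0.0006, 0.0089], [0.0032, -0.031, 0.0006, 0.0089], [0.0029, -0.031, 0.0006, 0.0089], [0.0, 0.0, 0.0, 0.0]]
```

View pics/w5.png

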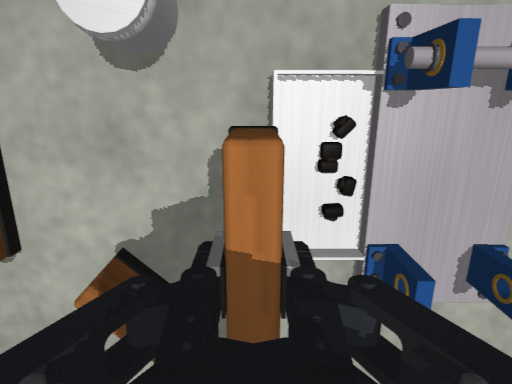

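All five crumbs lie in the tray (330-345, 127-211) and the plate is clean. Next I'll put the scraper back.

Call:
carry_out(plan=[[0.004, -0.031, 0, 0.009], [0.003, -0.031, 0, 0.009], [0.003, -0.031, 0, 0.009], [0.003, -0.031, 0, 0.005], [0, 0, 0.02, 0]])

```text
time_s: 9.62
tcp_pos: [0.5312, 0.4038, 0.1753]
ee_rot: [-3.134, -0.005, 0.181]
ft_force: [-1.4, 2.2, -0.2]
opening: 0.246
finger_force: 59.2
```

Call:
carry_out(plan=[[0, 0, 0.035, 0], [0, 0, 0.04, 0], [0, 0, 0.04, 0], [0, 0, 0.02, 0], [0, 0, 0.004, 0]])

```text
time_s: 10.03
tcp_pos: [0.5301, 0.3923, 0.0285]
ee_rot: [3.137, 0.007, 0.174]
ft_force: [0.5, -0.2, -1.0]
opening: 0.247
finger_force: 59.0
```

Call:
carry_out(plan=[[0, 0, 0.002, 0], [0, 0, 0, 0], [0, 0, 0, 0], [0, 0, 0, 0], [0, 0, 0, 0]])

```text
time_s: 10.45
tcp_pos: [0.5331, 0.3954, 0.033]
ee_rot: [-3.14, -0.002, 0.175]
ft_force: [0.2, -1.0, -0.6]
opening: 0.25
finger_force: 59.0
```

Call:
carry_out(plan=[[0, 0, 0.002, 0], [0, 0, 0.002, 0], [0, 0, 0.001, 0], [0, 0, 0, 0], [0, 0, 0, 0]])

```text
time_s: 10.87
tcp_pos: [0.5325, 0.395, 0.0272]
ee_rot: [-3.141, -0.001, 0.175]
ft_force: [-1.1, -0.6, 8.5]
opening: 0.251
finger_force: 60.3
```

Call:
carry_out(plan=[[0, 0, 0.001, 0], [0, 0, 0, 0], [0, 0, 0, 0], [0, 0, 0, 0], [0, 0, 0, 0]])

```text
time_s: 11.28
tcp_pos: [0.5325, 0.3951, 0.0272]
ee_rot: [-3.141, -0.001, 0.175]
ft_force: [-5.4, -3.8, 17.1]
opening: 0.249
finger_force: 61.7
```

Call:
carry_out(plan=[[0, 0, -0.001, 0], [0, 0, 0, 0], [0, 0, 0, 0], [0, 0, 0, 0], [0, 0, 0, 0]], jaw=80)

```text
time_s: 11.7
tcp_pos: [0.5322, 0.3948, 0.026]
ee_rot: [3.141, 0.0, 0.175]
ft_force: [-0.3, -0.3, 0.2]
opening: 0.807
finger_force: 0.0
```

Call:
carry_out(plan=[[0, 0, 0, 0], [0, 0, 0, 0], [0, 0, -0.01, 0], [0, 0, -0.03, 0], [0, 0, -0.04, 0]])

```text
time_s: 12.12
tcp_pos: [0.5306, 0.3936, 0.1049]
ee_rot: [3.139, 0.005, 0.175]
ft_force: [-0.0, 0.7, 0.3]
opening: 0.801
finger_force: 0.0
```

Call:
carry_out(plan=[[0, 0, -0.04, 0], [0, 0, -0.04, 0], [0, 0, -0.03, 0], [0, 0, 0, 0], [0, 0, 0, 0]], jaw=100)

```text
time_s: 12.53
tcp_pos: [0.5331, 0.3955, 0.2193]
ee_rot: [-3.139, -0.004, 0.175]
ft_force: [0.1, -0.3, -0.4]
opening: 1.001
finger_force: 0.0
```

Run:
```python
from h import *
s=st();c=camera('wrist');c['tcp']=s;np.save('pics/w6.npy',c,allow_pickle=True)
cv2.imwrite('pics/w6.png',c['img'][:,:,::-1])
# toward a view of the rack: pin handle grasp ~ shoulder + (-.017) along y
p=.284;sh=np.array([.5645,-.355]);g=sh+(-.017)*np.array([-np.sin(p),np.cos(p)]);print(g)
plan([(.54,.05,.24,.95),(.56,-.30,.23,1.855)])
```

```text
12.53 [0.5331 0.3955 0.2193] [-3.1392 -0.0042  0.1747] [ 0.1 -0.3 -0.4] 1.001 0.0 [-0.66  0.56 -0.08  1.49  0.05  1.08 -2.15]
[ 0.56926336 -0.37131902]
[[-0.0058, 0.0379, -0.0025, -0.0861], [-0.0091, 0.0372, -0.0025, -0.0861], [-0.0122, 0.0363, -0.0025, -0.0861], [-0.0153, 0.0351, -0.0025, -0.0861], [-0.0183, 0.0337, -0.0025, -0.0861]]
[[-0.0211, 0.032, -0.0025, -0.0861], [-0.0238, 0.0301, -0.0025, -0.0861], [-0.0263, 0.0279, -0.0025, -0.0861], [-0.0286, 0.0255, -0.0025, -0.0861], [-0.0303, 0.0244, 0.0011, -0.1006]]
[[-0.0326, 0.0213, 0.0011, -0.1006], [-0.0346, 0.0179, 0.0011, -0.1006], [-0.0362, 0.0143, 0.0011, -0.1006], [-0.0375, 0.0106, 0.0011, -0.1006], [-0.0384, 0.0068, 0.0011, -0.1006]]
[[-0.0388, 0.0029, 0.0011, -0.1006], [-0.0389, -0.001, 0.0011, -0.1006], [-0.0386, -0.0049, 0.0011, -0.1006], [0.0, 0.0, 0.0, 0.0], [0.0, 0.0, 0.0, 0.0]]
```

View pics/w6.png

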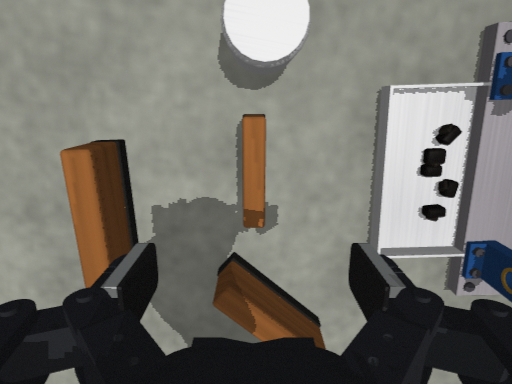

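The scraper stands upright at (255,170), the two larger blocks are untouched, and the crumbs are still in the tray. I've now used all 10 pictures, so from here I'll measure with image code, starting with a fixture pose refined on the blue lugs.

```bash
cat > fit.py <<'E'
from h import *
from scipy.optimize import minimize
def boxes():
    for X in(-.1,.1):
        for sg in(-1,1):
            for y0,y1,z1 in((.04,.055,.094),(.055,.073,.028)):
                yield np.array([(X+a,sg*b,z) for a in(-.022,.022) for b in(y0,y1) for z in(.02,z1)])
B=list(boxes())
def blue(c): im=c['img'].astype(int);return ((im[...,2]>im[...,0]*1.6+10)&(im[...,2]>45)).astype(np.uint8)*255
def model(c,p,dz=0):
    m=np.zeros((384*4,512*4),np.uint8);a,d=np.cos(p[2]),np.sin(p[2])
    for b in B:
        w=np.c_[p[0]+a*b[:,0]-d*b[:,1],p[1]+d*b[:,0]+a*b[:,1],b[:,2]]
        uv=(proj(c,w,c.get('tcp'))+.5)*4-.5
        cv2.fillConvexPoly(m,cv2.convexHull(np.clip(uv,-4000,6000).astype(np.float32)).astype(np.int32),255)
    return cv2.resize(m,(512,384),interpolation=cv2.INTER_AREA)
def run(names,x0=(.5828,.085,.21)):
    C=[load(n) for n in names];M=[cv2.GaussianBlur(blue(c),(0,0),1.2).astype(float) for c in C]
    def f(v):
        p=np.array(v)*[1e-3,1e-3,1e-2]+x0
        return sum((abs(cv2.GaussianBlur(model(c,p),(0,0),1.2)-m)[M_>0]).sum()/m.sum() for c,m,M_ in zip(C,M,W))
    W=[cv2.dilate(model(c,x0),np.ones((25,25))) for c in C]
    r=minimize(f,[0,0,0],method='Nelder-Mead',options=dict(initial_simplex=[[0,0,0],[4,0,0],[0,4,0],[0,0,2]],xatol=.05,fatol=1e-4))
    return np.round(r.x*[1e-3,1e-3,1e-2]+x0,4),round(r.fun,3)
if __name__=='__main__':
    for n in(['scene'],['top'],['w1'],['w3'],['w5'],['w6'],['scene','w1','w5']): print(n,*run(n))
E
python3 fit.py; python3 -c "
from h import *
plan([(.54,.05,.24,.95),(.564,-.35,.23,1.855)])"
```

```text
['scene'] [0.5817 0.0858 0.225 ] 0.044
['top'] [0.5817 0.0859 0.2324] 0.019
['w1'] [0.5807 0.0835 0.2101] 0.292
['w3'] [0.5813 0.084  0.2065] 1.177
['w5'] [0.5812 0.0836 0.2071] 0.422
['w6'] [0.5809 0.0826 0.207 ] 0.252
['scene', 'w1', 'w5'] [0.5809 0.0835 0.207 ] 0.762
[[-0.0058, 0.0379, -0.0025, -0.0861], [-0.0091, 0.0372, -0.0025, -0.0861], [-0.0122, 0.0363, -0.0025, -0.0861], [-0.0153, 0.0351, -0.0025, -0.0861], [-0.0183, 0.0337, -0.0025, -0.0861]]
[[-0.0211, 0.032, -0.0025, -0.0861], [-0.0238, 0.0301, -0.0025, -0.0861], [-0.0263, 0.0279, -0.0025, -0.0861], [-0.0286, 0.0255, -0.0025, -0.0861], [-0.0283, 0.0229, 0.0009, -0.0823]]
[[-0.0301, 0.0205, 0.0009, -0.0823], [-0.0317, 0.018, 0.0009, -0.0823], [-0.0331, 0.0153, 0.0009, -0.0823], [-0.0342, 0.0125, 0.0009, -0.0823], [-0.0351, 0.0097, 0.0009, -0.0823]]
[[-0.0358, 0.0068, 0.0009, -0.0823], [-0.0362, 0.0038, 0.0009, -0.0823], [-0.0364, 0.0008, 0.0009, -0.0823], [-0.0364, -0.0022, 0.0009, -0.0823], [-0.0361, -0.0052, 0.0009, -0.0823]]
```

Call:
carry_out(plan=[[-0.006, 0.038, -0.0025, -0.086], [-0.009, 0.037, -0.0025, -0.086], [-0.012, 0.036, -0.0025, -0.086], [-0.015, 0.035, -0.0025, -0.086], [-0.018, 0.034, -0.0025, -0.086]])

```text
time_s: 13.0
tcp_pos: [0.5359, 0.2019, 0.2273]
ee_rot: [-3.141, 0.003, 0.61]
ft_force: [0.4, -0.7, -0.1]
opening: 1.002
finger_force: 0.0
```

Call:
carry_out(plan=[[-0.021, 0.032, -0.0025, -0.086], [-0.024, 0.03, -0.0025, -0.086], [-0.026, 0.028, -0.0025, -0.086], [-0.029, 0.026, -0.0025, -0.086], [-0.028, 0.023, 0.001, -0.082]])

```text
time_s: 13.42
tcp_pos: [0.5419, 0.0115, 0.237]
ee_rot: [-3.14, 0.001, 1.035]
ft_force: [0.6, -1.1, 0.1]
opening: 1.0
finger_force: 0.0
```

Call:
carry_out(plan=[[-0.03, 0.021, 0.001, -0.082], [-0.032, 0.018, 0.001, -0.082], [-0.033, 0.015, 0.001, -0.082], [-0.034, 0.013, 0.001, -0.082], [-0.035, 0.01, 0.001, -0.082]])

```text
time_s: 13.83
tcp_pos: [0.5533, -0.1697, 0.2313]
ee_rot: [-3.139, -0.001, 1.445]
ft_force: [0.5, 1.0, 0.7]
opening: 1.0
finger_force: 0.0
```

Call:
carry_out(plan=[[-0.036, 0.007, 0.001, -0.082], [-0.036, 0.004, 0.001, -0.082], [-0.036, 0.001, 0.001, -0.082], [-0.036, -0.002, 0.001, -0.082], [-0.036, -0.005, 0.001, -0.082]])

```text
time_s: 14.25
tcp_pos: [0.5645, -0.3504, 0.226]
ee_rot: [-3.14, -0.002, 1.855]
ft_force: [1.5, 0.9, 0.1]
opening: 1.0
finger_force: 0.0
```

Call:
carry_out(plan=[[0, 0, 0, 0], [0, 0, 0, 0], [0, 0, 0, 0], [0, 0, 0, 0], [0, 0, 0, 0]])

```text
time_s: 14.67
tcp_pos: [0.5658, -0.3474, 0.2277]
ee_rot: [-3.141, -0.001, 1.853]
ft_force: [0.4, -0.7, 0.7]
opening: 1.005
finger_force: 0.0
```

Run:
```python
from h import *
s=st();c=camera('wrist');c['tcp']=s;np.save('pics/w7.npy',c,allow_pickle=True)
im=c['img'];hsv=cv2.cvtColor(im,cv2.COLOR_RGB2HSV)
p=.284;sh=np.array([.5645,-.355]);Y=np.array([-np.sin(p),np.cos(p)])
for y in(.13,0,-.046):print(y,proj(c,np.r_[sh+Y*y,.036],s))
for v in range(10,330,16):
    print(v,'S',hsv[v,200:310:5,1].tolist(),'V',hsv[v,200:310:5,2].tolist())
```

```text
14.67 [ 0.5658 -0.3474  0.2277] [-3.1415e+00 -8.0000e-04  1.8526e+00] [ 0.4 -0.7  0.7] 1.005 0.0 [ 0.71  0.58 -0.39  1.46  0.23  1.14  0.56]
0.13 [[250.71844798  41.30398314]]
0 [[251.35414616 174.68500678]]
-0.046 [[251.54882184 215.5315018 ]]
10 S [20, 20, 17, 19, 18, 19, 19, 20, 17, 19, 17, 21, 16, 19, 16, 17, 19, 20, 19, 19, 16, 19] V [143, 143, 147, 147, 145, 146, 145, 143, 148, 147, 147, 148, 143, 147, 146, 146, 149, 152, 150, 147, 143, 147]
26 S [18, 19, 17, 18, 17, 20, 19, 19, 19, 17, 19, 19, 19, 19, 16, 20, 16, 17, 16, 18, 20, 17] V [153, 146, 150, 152, 151, 150, 147, 144, 147, 149, 147, 145, 146, 145, 141, 141, 144, 146, 140, 140, 143, 137]
42 S [21, 19, 19, 17, 17, 20, 18, 19, 19, 12, 9, 11, 19, 20, 18, 18, 21, 18, 18, 18, 18, 19] V [98, 149, 148, 147, 150, 155, 154, 150, 95, 87, 143, 136, 149, 143, 139, 144, 146, 143, 143, 141, 142, 145]
58 S [18, 21, 18, 16, 18, 127, 127, 127, 131, 10, 13, 9, 128, 126, 127, 128, 126, 127, 125, 126, 126, 125] V [99, 97, 128, 158, 155, 179, 175, 191, 109, 123, 142, 137, 183, 188, 181, 178, 199, 190, 185, 182, 188, 181]
74 S [20, 20, 23, 16
[... 2658 characters left out ...]
, 157, 154, 149, 151, 149, 152, 148, 147, 149, 145, 143, 147, 145, 148, 153]
282 S [19, 18, 20, 15, 17, 17, 16, 18, 18, 16, 16, 19, 17, 20, 18, 18, 16, 18, 19, 17, 17, 17] V [148, 144, 150, 156, 153, 152, 157, 157, 160, 156, 155, 157, 153, 156, 156, 153, 144, 143, 148, 148, 146, 149]
298 S [17, 18, 21, 19, 20, 17, 17, 19, 19, 18, 18, 15, 18, 18, 16, 19, 19, 17, 18, 17, 17, 18] V [147, 145, 147, 149, 152, 148, 147, 157, 160, 155, 154, 152, 156, 160, 159, 157, 157, 152, 155, 153, 150, 154]
314 S [18, 18, 18, 19, 19, 18, 19, 19, 20, 18, 18, 17, 17, 17, 19, 16, 18, 19, 18, 20, 18, 20] V [142, 138, 141, 146, 147, 143, 136, 137, 142, 152, 154, 151, 147, 149, 157, 157, 154, 150, 152, 151, 152, 155]
```

```bash
cat > pinfit.py <<'E'
from h import *
def rows(c,v0,v1,u0,u1,thr=14.5):
    S=cv2.GaussianBlur(cv2.cvtColor(c['img'],cv2.COLOR_RGB2HSV)[...,1].astype(np.float32),(0,0),.8)
    out=[]
    for v in range(v0,v1):
        k=np.where(S[v,u0:u1]<thr)[0]
        if len(k)>2: out.append((v,u0+k.min(),u0+k.max()))
    return out
if __name__=='__main__':
    c=load('w7');s=c['tcp'];r=rows(c,30,228,225,275)
    for q in r[:4]+r[::9]+[x for x in r if 168<x[0]<182]+r[-4:]: print(q,end=' ')
    y=s['ee_rot'][2];T=lambda u,v,z:onz(c,u,v,z,s)-s['tcp_pos']
    P=[]
    for v,a,b in r:
        if 55<v<165:
            d=T((a+b)/2,v,.036+.003);P.append([np.cos(y)*d[0]+np.sin(y)*d[1],np.sin(y)*d[0]-np.cos(y)*d[1]])
    P=np.array(P);k=np.polyfit(P[:,0],P[:,1],1);print('\nline tooly = %.4f*toolx + %.5f'%tuple(k))
    for v in(38,178,180,182,184,222,225): d=T(252,v,.036);print(v,round(np.cos(y)*d[0]+np.sin(y)*d[1],4))
E
python3 pinfit.py
```

```text
(41, np.int64(246), np.int64(254)) (42, np.int64(245), np.int64(255)) (43, np.int64(244), np.int64(256)) (44, np.int64(244), np.int64(256)) (41, np.int64(246), np.int64(254)) (50, np.int64(244), np.int64(256)) (59, np.int64(245), np.int64(256)) (68, np.int64(244), np.int64(256)) (77, np.int64(244), np.int64(256)) (86, np.int64(244), np.int64(256)) (95, np.int64(244), np.int64(255)) (104, np.int64(244), np.int64(255)) (113, np.int64(244), np.int64(255)) (122, np.int64(244), np.int64(255)) (131, np.int64(244), np.int64(255)) (140, np.int64(243), np.int64(255)) (149, np.int64(243), np.int64(255)) (158, np.int64(244), np.int64(255)) (167, np.int64(244), np.int64(254)) (176, np.int64(239), np.int64(259)) (185, np.int64(239), np.int64(259)) (194, np.int64(239), np.int64(258)) (203, np.int64(239), np.int64(259)) (212, np.int64(238), np.int64(259)) (169, np.int64(243), np.int64(254)) (170, np.int64(243), np.int64(254)) (171, np.int64(243), np.int64(254)) (172, np.int64(243), np.int64(254)) (173, np.int64(243), np.int64(254)) (174, np.int64(243), np.int64(255)) (175, np.int64(240), np.int64(258)) (176, np.int64(239), np.int64(259)) (177, np.int64(238), np.int64(259)) (178, np.int64(238), np.int64(260)) (179, np.int64(238), np.int64(259)) (180, np.int64(238), np.int64(259)) (181, np.int64(238), np.int64(259)) (215, np.int64(239), np.int64(258)) (216, np.int64(239), np.int64(258)) (217, np.int64(240), np.int64(257)) (218, np.int64(242), np.int64(256)) 
line tooly = 0.0140*toolx + -0.00574
38 0.1259
178 -0.0106
180 -0.0128
182 -0.0149
184 -0.0172
222 -0.0605
225 -0.0641
```

Call:
carry_out(plan=[[-0.005, -0.0013, 0.03, 0.014], [-0.005, -0.0012, 0.04, 0], [-0.005, -0.0013, 0.035, 0], [-0.005, -0.0012, 0.03, 0], [-0.005, -0.0013, 0.02, 0]], jaw=65)

```text
time_s: 15.13
tcp_pos: [0.5651, -0.3735, 0.0698]
ee_rot: [-3.139, -0.002, 1.838]
ft_force: [0.2, 0.2, -0.1]
opening: 0.653
finger_force: 0.0
```

Call:
carry_out(plan=[[0, 0, 0.015, 0], [0, 0, 0, 0], [0, 0, 0, 0], [0, 0, 0, 0], [0, 0, 0, 0]])

```text
time_s: 15.55
tcp_pos: [0.5671, -0.3748, 0.0596]
ee_rot: [3.14, 0.002, 1.837]
ft_force: [0.6, -0.6, -0.2]
opening: 0.651
finger_force: 0.0
```

Run:
```python
from h import *
from pinfit import rows
s=st();c=camera('wrist');c['tcp']=s;np.save('pics/w8.npy',c,allow_pickle=True)
y=s['ee_rot'][2]
for v,a,b in rows(c,5,330,215,290)[::10]:
    d=onz(c,(a+b)/2,v,.04,s)-s['tcp_pos'];print(v,a,b,np.round([np.cos(y)*d[0]+np.sin(y)*d[1],np.sin(y)*d[0]-np.cos(y)*d[1]],4))
```

```text
15.55 [ 0.5671 -0.3748  0.0596] [3.1398e+00 1.7000e-03 1.8374e+00] [ 0.6 -0.6 -0.2] 0.651 0.0 [ 0.71  0.76 -0.33  1.6   0.31  0.83  0.51]
5 241 271 [ 1.099e-01 -1.000e-04]
15 241 271 [ 1.059e-01 -1.000e-04]
25 241 271 [ 1.018e-01 -1.000e-04]
35 241 271 [ 0.0977 -0.0001]
45 241 271 [ 0.0934 -0.0001]
55 242 271 [0.0891 0.0001]
65 241 271 [ 0.0848 -0.0001]
75 242 270 [ 0.0803 -0.0001]
85 242 270 [ 0.0758 -0.0001]
95 242 270 [ 0.0713 -0.0001]
105 242 270 [ 0.0666 -0.0001]
115 242 270 [ 0.0619 -0.    ]
125 242 270 [ 0.0571 -0.    ]
135 243 269 [ 0.0522 -0.    ]
145 243 270 [0.0472 0.0002]
155 243 269 [ 0.0422 -0.    ]
165 243 269 [ 0.0371 -0.    ]
175 243 269 [ 0.0318 -0.    ]
185 243 269 [0.0265 0.    ]
195 237 275 [0.0211 0.    ]
205 236 276 [0.0156 0.    ]
215 235 276 [ 0.01   -0.0002]
225 238 273 [ 0.0043 -0.0002]
235 236 276 [-0.0016  0.    ]
245 236 275 [-0.0075 -0.0002]
255 237 276 [-0.0135  0.0003]
265 237 275 [-0.0197  0.0001]
275 239 273 [-0.0259  0.0001]
```

Call:
carry_out(plan=[[0, 0, 0.015, 0], [0, 0, 0.015, 0], [0, 0, 0.01, 0], [0, 0, 0.003, 0], [0, 0, 0, 0]])

```text
time_s: 16.02
tcp_pos: [0.5659, -0.3746, 0.0145]
ee_rot: [-3.141, -0.001, 1.837]
ft_force: [-0.3, -0.7, -0.1]
opening: 0.645
finger_force: 0.0
```

Call:
carry_out(plan=[[0, 0, 0, 0], [0, 0, 0, 0], [0, 0, 0, 0], [0, 0, 0, 0], [0, 0, 0, 0]])

```text
time_s: 16.43
tcp_pos: [0.5663, -0.375, 0.0152]
ee_rot: [3.141, 0.0, 1.837]
ft_force: [-0.2, -0.2, 1.3]
opening: 0.65
finger_force: 0.0
```

Call:
carry_out(plan=[[0, 0, 0, 0], [0, 0, 0, 0], [0, 0, 0, 0], [0, 0, 0, 0], [0, 0, 0, 0]], jaw=0, newtons=110)

```text
time_s: 16.85
tcp_pos: [0.5673, -0.3746, 0.0153]
ee_rot: [3.14, 0.001, 1.837]
ft_force: [2.7, 1.9, 2.4]
opening: 0.229
finger_force: 107.3
```

Call:
carry_out(plan=[[0, 0, 0, 0], [0, 0, 0, 0], [0, 0, 0, 0], [0, 0, 0, 0], [0, 0, 0, 0]])

```text
time_s: 17.27
tcp_pos: [0.5672, -0.3747, 0.0152]
ee_rot: [3.14, 0.001, 1.837]
ft_force: [5.4, 1.3, 3.8]
opening: 0.226
finger_force: 107.5
```

```bash
cat > fx.py <<'E'
from h import *
F=(.581,.084,.207)
def W(x,y,z,F=F): c,s=np.cos(F[2]),np.sin(F[2]);return (F[0]+c*x-s*y,F[1]+s*x+c*y,z,F[2]+np.pi/2)
E
python3 - <<'E'
from fx import *
plan([(.567,-.375,.2,1.837),W(-.1,-.22,.2),W(-.1,-.14,.2)])
print(W(-.1,-.22,.2))
E
```

```text
[[-0.0001, -0.0, -0.037, 0.0], [-0.0001, -0.0, -0.037, 0.0], [-0.0001, -0.0, -0.037, 0.0], [-0.0001, -0.0, -0.037, 0.0], [-0.0001, -0.0, -0.037, 0.0]]
[[0.0376, 0.0036, -0.0, 0.0099], [0.0376, 0.0032, -0.0, 0.0099], [0.0376, 0.0028, -0.0, 0.0099], [0.0377, 0.0025, -0.0, 0.0099], [0.0377, 0.0021, -0.0, 0.0099]]
[[0.0377, 0.0017, -0.0, 0.0099], [0.04, 0.0, -0.0, -0.0], [0.04, 0.0, -0.0, -0.0], [0.0, 0.0, 0.0, 0.0], [0.0, 0.0, 0.0, 0.0]]
(np.float64(0.5283502829205478), np.float64(-0.15185590366037827), 0.2, 1.7777963267948966)
```

Call:
carry_out(plan=[[0, 0, -0.01, 0], [0, 0, -0.02, 0], [0, 0, -0.03, 0], [0, 0, -0.04, 0], [0, 0, -0.04, 0]])

```text
time_s: 17.68
tcp_pos: [0.5636, -0.3747, 0.1543]
ee_rot: [-3.137, -0.003, 1.836]
ft_force: [1.8, -1.2, -2.1]
opening: 0.227
finger_force: 108.5
```

Call:
carry_out(plan=[[0, 0, -0.03, 0], [0, 0, -0.015, 0], [0.025, 0.003, 0, 0.01], [0.037, 0.003, 0, 0.01], [0.037, 0.003, 0, 0.01]])

```text
time_s: 18.1
tcp_pos: [0.5475, -0.2771, 0.1988]
ee_rot: [-3.139, -0.001, 1.803]
ft_force: [1.1, 0.9, -3.3]
opening: 0.224
finger_force: 108.6
```

Call:
carry_out(plan=[[0.037, 0.003, 0, 0.01], [0.037, 0.002, 0, 0.01], [0.037, 0.002, 0, 0.009], [0.037, 0, 0, 0], [0.037, 0, 0, 0]])

```text
time_s: 18.52
tcp_pos: [0.5144, -0.0938, 0.199]
ee_rot: [-3.138, 0.0, 1.777]
ft_force: [0.9, 0.5, -3.0]
opening: 0.229
finger_force: 108.6
```

Call:
carry_out(plan=[[0.022, 0, 0, 0], [0, 0, 0, 0], [0, 0, 0, 0], [0, 0, 0, 0], [0, 0, 0, 0]])

```text
time_s: 18.93
tcp_pos: [0.5116, -0.0748, 0.1993]
ee_rot: [-3.14, 0.001, 1.776]
ft_force: [-0.2, -0.2, -3.3]
opening: 0.229
finger_force: 108.6
```

```bash
cat >> fit.py <<'E'
def pinedges(c,v0,v1,u0=215,u1=290):
    """sub-pixel widths of the held pin per row from saturation (needs contrast)"""
    from pinfit import rows
    return [(v,int(a),int(b)) for v,a,b in rows(c,v0,v1,u0,u1)]
E
python3 - <<'E'
from fit import *
s=st();c=camera('wrist');c['tcp']=s;np.save('pics/w9.npy',c,allow_pickle=True)
t=camera('top');np.save('pics/top3.npy',t,allow_pickle=True);t=camera('scene');np.save('pics/scene3.npy',t,allow_pickle=True)
m=blue(c);m[:, :60]=0
n,_,S,_=cv2.connectedComponentsWithStats(m);print([x.tolist() for x in S[1:] if x[4]>60])
print(run(['w9'],(.581,.084,.207)))
r=pinedges(c,0,330);print(r[::14])
E
```

```text
18.93 [ 0.5116 -0.0748  0.1993] [-3.1401e+00  5.0000e-04  1.7755e+00] [-0.2 -0.2 -3.3] 0.229 108.6 [ 0.35  0.4  -0.42  1.88  0.2   0.9   0.04]
[[226, 53, 8, 47, 205], [279, 53, 8, 27, 193], [443, 52, 69, 49, 2007]]
(array([0.5815, 0.0839, 0.2107]), np.float64(1.146))
[(0, 215, 289), (14, 215, 289), (28, 215, 289), (42, 215, 289), (56, 215, 289), (70, 215, 289), (84, 219, 289), (98, 215, 289), (112, 233, 277), (126, 234, 277), (140, 234, 276), (154, 234, 276), (168, 234, 276), (182, 234, 275), (196, 234, 274), (210, 234, 274), (224, 230, 277), (238, 216, 289), (252, 215, 289), (266, 215, 289), (280, 224, 283), (294, 224, 282), (308, 235, 282), (322, 230, 274)]
```

Call:
carry_out(plan=[[0, 0, -0.03, 0], [0, 0, -0.03, 0], [0, 0, -0.03, 0], [0, 0, 0, 0], [0, 0, 0, 0]])

```text
time_s: 19.5
tcp_pos: [0.5128, -0.0737, 0.291]
ee_rot: [3.139, 0.001, 1.777]
ft_force: [0.1, -0.5, -4.5]
opening: 0.225
finger_force: 108.8
```

Call:
carry_out(plan=[[0, 0, 0, 0], [0, 0, 0, 0], [0, 0, 0, 0], [0, 0, 0, 0], [0, 0, 0, 0]])

```text
time_s: 19.92
tcp_pos: [0.5118, -0.0731, 0.2891]
ee_rot: [-3.14, -0.001, 1.778]
ft_force: [0.2, 0.3, -3.2]
opening: 0.222
finger_force: 108.8
```

```bash
sed -i "s/W=\[cv2.dilate(model(c,x0),np.ones((25,25))) for c in C\]/W=[cv2.dilate(model(c,x0),np.ones((25,25))) for c in C]\n    for w,k in zip(W,mask or [None]*9):\n        if k: w[:,k[0]:k[1]]=0/; s/def run(names,x0=(.5828,.085,.21)):/def run(names,x0=(.581,.084,.207),mask=None):/" fit.py
python3 - <<'E'
from fit import *
s=st();c=camera('wrist');c['tcp']=s;np.save('pics/w10.npy',c,allow_pickle=True)
m=blue(c);n,_,S,_=cv2.connectedComponentsWithStats(m);print([x.tolist() for x in S[1:] if x[4]>60])
n,_,S,_=cv2.connectedComponentsWithStats((model(c,(.581,.084,.207))>127).astype(np.uint8));print([x.tolist() for x in S[1:]])
for names,mk in((['w10'],[(228,284)]),(['w9'],[(233,279)]),(['w10','w5','w6','w1'],[(228,284),None,None,None])):print(names,run(names,mask=mk))
E
```

```text
19.92 [ 0.5118 -0.0731  0.2891] [-3.1404e+00 -5.0000e-04  1.7778e+00] [ 0.2  0.3 -3.2] 0.222 108.8 [ 0.37  0.31 -0.44  1.75  0.14  1.12  0.1 ]
[[401, 68, 80, 35, 1563], [491, 304, 21, 54, 577]]
[[232, 68, 46, 35, 1447], [400, 68, 81, 35, 1973]]
['w10'] (array([0.5815, 0.0831, 0.216 ]), np.float64(0.177))
['w9'] (array([0.5815, 0.0842, 0.2073]), np.float64(0.259))
['w10', 'w5', 'w6', 'w1'] (array([0.581 , 0.0835, 0.2095]), np.float64(1.182))
```

```bash
sed -i 's/^F=.*/F=(.5813,.0838,.2085)/' fx.py
python3 - <<'E'
from fx import *
print(W(-.1,-.2225,.0492))
plan([W(-.1,-.2225,.25),W(-.1,-.2225,.07)])
E
```

```text
(np.float64(0.5295216074230572), np.float64(-0.15458046912897036), 0.0492, 1.7792963267948965)
[[-0.0278, 0.0002, 0.0131, -0.0005], [-0.0278, 0.0001, 0.0131, -0.0005], [-0.0278, 0.0001, 0.0131, -0.0005], [0.0, 0.0, 0.036, -0.0], [0.0, 0.0, 0.036, -0.0]]
[[0.0, 0.0, 0.036, -0.0], [0.0, 0.0, 0.036, -0.0], [0.0, 0.0, 0.036, -0.0], [0.0, 0.0, 0.0, 0.0], [0.0, 0.0, 0.0, 0.0]]
```

Call:
carry_out(plan=[[-0.028, 0, 0.013, -0.0005], [-0.028, 0, 0.013, -0.0005], [-0.027, 0, 0.013, -0.0005], [0, 0, 0.036, 0], [0, 0, 0.036, 0]])

```text
time_s: 20.38
tcp_pos: [0.5301, -0.1566, 0.1783]
ee_rot: [3.139, 0.002, 1.776]
ft_force: [-0.3, 0.3, -4.4]
opening: 0.222
finger_force: 108.8
```

Call:
carry_out(plan=[[0, 0, 0.036, 0], [0, 0, 0.036, 0], [0, 0, 0.03, 0], [0, 0, 0.015, 0], [0, 0, 0.006, 0]])

```text
time_s: 20.8
tcp_pos: [0.5277, -0.1539, 0.0529]
ee_rot: [-3.138, -0.002, 1.78]
ft_force: [-0.1, 0.1, -2.4]
opening: 0.23
finger_force: 108.7
```

Call:
carry_out(plan=[[0, 0, 0, 0], [0, 0, 0, 0], [0, 0, 0, 0], [0, 0, 0, 0], [0, 0, 0, 0]])

```text
time_s: 21.22
tcp_pos: [0.5299, -0.1545, 0.057]
ee_rot: [3.14, 0.001, 1.779]
ft_force: [0.4, 0.3, -4.3]
opening: 0.226
finger_force: 108.7
```

Run:
```python
from fx import *
s=st();plan([W(-.1,-.2225,.0492)])
c=camera('scene');np.save('pics/scene4.npy',c,allow_pickle=True)
p=np.array(s['tcp_pos']);y=s['ee_rot'][2];X=np.array([np.cos(y),np.sin(y),0])
a=np.array([0,0,.0208])
im=cv2.cvtColor(c['img'],cv2.COLOR_RGB2HSV).astype(int)
for d in(.05,.08,.11,.14,.1525):
    u,v=proj(c,p+a+X*d)[0];print(d,round(u,1),round(v,1),[tuple(im[int(round(v))+k,int(round(u)),1:]) for k in range(-8,9)])
```

```text
21.22 [ 0.5299 -0.1545  0.057 ] [3.1397e+00 1.0000e-03 1.7791e+00] [ 0.4  0.3 -4.3] 0.226 108.7 [ 0.41  0.62 -0.32  1.95  0.32  0.61  0.09]
[[0.0, -0.0003, 0.0078, -0.0002], [0.0, 0.0, 0.0, 0.0], [0.0, 0.0, 0.0, 0.0], [0.0, 0.0, 0.0, 0.0], [0.0, 0.0, 0.0, 0.0]]
0.05 233.2 228.1 [(np.int64(36), np.int64(42)), (np.int64(35), np.int64(36)), (np.int64(33), np.int64(31)), (np.int64(33), np.int64(31)), (np.int64(36), np.int64(35)), (np.int64(36), np.int64(43)), (np.int64(27), np.int64(38)), (np.int64(30), np.int64(34)), (np.int64(39), np.int64(39)), (np.int64(20), np.int64(38)), (np.int64(21), np.int64(36)), (np.int64(30), np.int64(42)), (np.int64(41), np.int64(44)), (np.int64(26), np.int64(58)), (np.int64(25), np.int64(41)), (np.int64(43), np.int64(42)), (np.int64(24), np.int64(42))]
0.08 238.0 221.6 [(np.int64(21), np.int64(86)), (np.int64(22), np.int64(80)), (np.int64(28), np.int64(64)), (np.int64(18), np.int64(57)), (np.int64(30), np.int64(43)), (np.int64(21), np.int64(61)), (np.int64(11), np.int64(137)), (np.int64(8), np.int64(192)), (np.int64(8), np.int64(185)), (np.int64(7), np.int6
[... 1126 characters left out ...]
171)), (np.int64(8), np.int64(152)), (np.int64(10), np.int64(124)), (np.int64(70), np.int64(98)), (np.int64(63), np.int64(93)), (np.int64(36), np.int64(64))]
0.1525 248.8 207.1 [(np.int64(162), np.int64(112)), (np.int64(156), np.int64(90)), (np.int64(173), np.int64(96)), (np.int64(68), np.int64(97)), (np.int64(134), np.int64(165)), (np.int64(70), np.int64(98)), (np.int64(129), np.int64(85)), (np.int64(96), np.int64(93)), (np.int64(2), np.int64(136)), (np.int64(4), np.int64(183)), (np.int64(7), np.int64(178)), (np.int64(10), np.int64(155)), (np.int64(8), np.int64(160)), (np.int64(10), np.int64(127)), (np.int64(45), np.int64(103)), (np.int64(142), np.int64(97)), (np.int64(168), np.int64(100))]
```

Run:
```python
from fx import *
s=st();p=np.array(s['tcp_pos']);y=s['ee_rot'][2];X=np.array([np.cos(y),np.sin(y),0]);a=np.array([0,0,.0208])
sc=lambda x,y:(225+x/4.6-.39,125+y/4.6-.39)
c4=load('scene4')
print('scene near bush',proj(c4,W(-.1,-.055,.07)[:3])-sc(123,376),'far inner',proj(c4,W(-.1,.04,.07)[:3])-sc(181,298))
tp=camera('top');np.save('pics/top4.npy',tp,allow_pickle=True)
from scipy.ndimage import map_coordinates as mc
for n,c in(('scene',c4),('top',tp)):
    im=c['img'].astype(float);h=cv2.cvtColor(c['img'],cv2.COLOR_RGB2HSV).astype(float)
    for d in(.07,.08,.09,.10,.12,.13,.138):
        q=proj(c,p+a+X*d)[0];r=proj(c,p+a+X*(d+.01))[0]-q;r/=np.linalg.norm(r);N=np.array([-r[1],r[0]])
        k=np.arange(-9,9.1,1);P=q[:,None]+N[:,None]*k
        print(n,d,np.round(q,1),'N',np.round(N,2),'V',mc(h[...,2],P[::-1],order=1).astype(int).tolist(),'S',mc(h[...,1],P[::-1],order=1).astype(int).tolist())
```

```text
21.27 [ 0.5297 -0.1545  0.0568] [3.1402e+00 8.0000e-04 1.7791e+00] [ 0.1 -0.7 -3. ] 0.227 108.7 [ 0.41  0.62 -0.32  1.95  0.32  0.61  0.09]
scene near bush [[-0.54742094  0.12048062]] far inner [[-0.75257316  0.25741693]]
scene 0.07 [236.4 223.8] N [0.8 0.6] V [38, 39, 41, 41, 39, 35, 51, 116, 172, 191, 180, 159, 108, 71, 45, 38, 41, 38, 76] S [32, 26, 33, 39, 40, 32, 20, 12, 7, 6, 7, 8, 11, 17, 26, 32, 36, 27, 8]
scene 0.08 [238.  221.7] N [0.8 0.6] V [38, 37, 40, 42, 39, 36, 56, 130, 197, 187, 121, 89, 103, 104, 48, 39, 38, 42, 67] S [21, 26, 28, 45, 39, 36, 24, 8, 6, 7, 11, 16, 16, 14, 22, 29, 34, 33, 16]
scene 0.09 [239.5 219.6] N [0.8 0.6] V [37, 39, 44, 44, 45, 44, 37, 49, 68, 74, 70, 71, 73, 68, 61, 62, 56, 51, 73] S [25, 26, 24, 32, 33, 37, 29, 26, 15, 17, 17, 18, 18, 19, 29, 30, 30, 27, 13]
scene 0.1 [241.1 217.5] N [0.8 0.6] V [40, 45, 50, 54, 60, 75, 93, 109, 122, 116, 116, 118, 118, 123, 122, 123, 109, 95, 90] S [42, 35, 33, 33, 33, 24, 18, 14, 14, 13, 11, 13, 14, 15, 15, 14, 12, 16, 48]
scene 0.12 [244.1 213.5] N [0.8 0.6] V [38, 59, 92, 131, 167, 183, 184, 181, 185, 188
[... 1262 characters left out ...]
14, 117] S [14, 14, 11, 14, 20, 10, 16, 10, 5, 10, 11, 11, 7, 11, 18, 16, 18, 14, 14]
top 0.12 [288.2 203.2] N [-0.19 -0.98] V [111, 106, 92, 79, 73, 70, 76, 82, 97, 114, 124, 126, 116, 112, 115, 116, 115, 115, 114] S [17, 18, 15, 13, 18, 12, 15, 7, 8, 11, 9, 9, 8, 11, 14, 17, 16, 17, 17]
top 0.13 [284.9 203.9] N [-0.19 -0.98] V [111, 107, 95, 79, 74, 75, 78, 83, 92, 109, 121, 123, 114, 112, 115, 117, 119, 116, 117] S [15, 15, 14, 15, 13, 16, 15, 8, 8, 9, 9, 12, 9, 11, 13, 15, 15, 15, 16]
top 0.138 [282.2 204.4] N [-0.19 -0.98] V [115, 107, 92, 80, 76, 76, 79, 83, 91, 103, 115, 115, 110, 109, 114, 117, 117, 116, 116] S [18, 15, 13, 16, 17, 14, 12, 12, 9, 9, 10, 10, 9, 10, 13, 13, 14, 15, 18]
```

Call:
carry_out(plan=[[0, 0, 0.003, 0], [0, 0, 0.003, 0], [0, 0, 0.0015, 0], [0, 0, 0, 0], [0, 0, 0, 0]])

```text
time_s: 21.73
tcp_pos: [0.529, -0.1542, 0.048]
ee_rot: [-3.141, -0.0, 1.779]
ft_force: [-0.2, -0.1, -2.7]
opening: 0.224
finger_force: 108.7
```

Call:
carry_out(plan=[[0.006, 0, 0, 0], [0.006, 0, 0, 0], [0.006, 0, 0, 0], [0.004, 0, 0, 0], [0, 0, 0, 0]])

```text
time_s: 22.15
tcp_pos: [0.5245, -0.1311, 0.0484]
ee_rot: [3.141, -0.001, 1.781]
ft_force: [-0.2, 0.4, -3.2]
opening: 0.22
finger_force: 108.7
```

Run:
```python
from fx import *
s=st();print(np.round(s['torque'],2))
d=np.array(s['tcp_pos'])[:2]-F[:2];c,q=np.cos(F[2]),np.sin(F[2]);print('fixture',c*d[0]+q*d[1],-q*d[0]+c*d[1])
```

```text
22.15 [ 0.5245 -0.1311  0.0484] [ 3.1414e+00 -6.0000e-04  1.7812e+00] [-0.2  0.4 -3.2] 0.22 108.7 [ 0.36  0.63 -0.3   1.98  0.33  0.58  0.05]
[-0.16 -0.05  0.01]
fixture -0.10001912718726358 -0.19846391395000842
```

Call:
carry_out(plan=[[0.003, 0, -0.0008, 0], [0.005, 0, 0, 0], [0.005, 0, 0, 0], [0.003, 0, 0, 0], [0, 0, 0, 0]])

```text
time_s: 22.57
tcp_pos: [0.5213, -0.116, 0.0492]
ee_rot: [3.141, -0.0, 1.78]
ft_force: [0.3, 0.1, -1.7]
opening: 0.225
finger_force: 108.7
```

Call:
carry_out(plan=[[0.005, 0, 0, 0], [0.006, 0, 0, 0], [0.006, 0, 0, 0], [0.004, 0, 0, 0], [0, 0, 0, 0]])

```text
time_s: 22.98
tcp_pos: [0.5168, -0.0951, 0.0491]
ee_rot: [3.142, -0.001, 1.781]
ft_force: [0.1, 0.6, -2.3]
opening: 0.223
finger_force: 108.7
```

Call:
carry_out(plan=[[0.006, 0, 0, 0], [0.008, 0, 0, 0], [0.008, 0, 0, 0], [0.006, 0, 0, 0], [0.002, 0, 0, 0]])

```text
time_s: 23.4
tcp_pos: [0.5106, -0.0655, 0.0492]
ee_rot: [3.141, -0.001, 1.781]
ft_force: [0.6, -0.5, -2.3]
opening: 0.227
finger_force: 108.7
```

Call:
carry_out(plan=[[0.004, 0, 0, 0], [0.005, 0, 0, 0], [0.005, 0, 0, 0], [0.004, 0, 0, 0], [0, 0, 0, 0]])

```text
time_s: 23.82
tcp_pos: [0.507, -0.0484, 0.0492]
ee_rot: [3.141, -0.001, 1.78]
ft_force: [0.9, 1.0, -3.0]
opening: 0.224
finger_force: 108.7
```

```bash
cat > chk.py <<'E'
from fx import *
s=st();print(np.round(s['torque'],2))
d=np.array(s['tcp_pos'])[:2]-F[:2];c,q=np.cos(F[2]),np.sin(F[2]);print('fixture',c*d[0]+q*d[1],-q*d[0]+c*d[1])
E
python3 chk.py
```

```text
23.82 [ 0.507  -0.0484  0.0492] [ 3.1413e+00 -6.0000e-04  1.7804e+00] [ 0.9  1.  -3. ] 0.224 108.7 [ 0.2   0.59 -0.28  2.06  0.32  0.53 -0.11]
[ 0.15 -0.2  -0.06]
fixture -0.10003355515145851 -0.11394003365815042
```

Call:
carry_out(plan=[[0.003, 0, 0, 0], [0.004, 0, 0, 0], [0.004, 0, 0, 0], [0.003, 0, 0, 0], [0, 0, 0, 0]])

```text
time_s: 24.23
tcp_pos: [0.5043, -0.0349, 0.0492]
ee_rot: [3.141, -0.0, 1.78]
ft_force: [1.3, 1.4, -2.5]
opening: 0.227
finger_force: 108.8
```

Call:
carry_out(plan=[[0.003, 0, 0, 0], [0.004, 0, 0, 0], [0.004, 0, 0, 0], [0.003, 0, 0, 0], [0, 0, 0, 0]])

```text
time_s: 24.65
tcp_pos: [0.5014, -0.0212, 0.0492]
ee_rot: [3.141, -0.0, 1.78]
ft_force: [3.1, 1.9, -1.0]
opening: 0.223
finger_force: 108.8
```

Call:
carry_out(plan=[[0.002, 0.0003, 0, 0], [0.002, 0, 0, 0], [0.001, 0, 0, 0], [0, 0, 0, 0], [0, 0, 0, 0]])

```text
time_s: 25.07
tcp_pos: [0.5006, -0.017, 0.0491]
ee_rot: [3.141, -0.0, 1.779]
ft_force: [3.1, -0.7, -0.5]
opening: 0.222
finger_force: 108.8
```

Call:
carry_out(plan=[[0.001, 0, 0, 0], [0.001, 0, 0, 0], [0, 0, 0, 0], [0, 0, 0, 0], [0, 0, 0, 0]])

```text
time_s: 25.48
tcp_pos: [0.5002, -0.0153, 0.0491]
ee_rot: [3.141, -0.0, 1.779]
ft_force: [4.5, -2.1, -1.4]
opening: 0.226
finger_force: 108.8
```

```bash
python3 chk.py
```

```text
25.48 [ 0.5002 -0.0153  0.0491] [ 3.1414 -0.      1.7793] [ 4.5 -2.1 -1.4] 0.226 108.8 [ 0.12  0.58 -0.27  2.09  0.31  0.51 -0.17]
[-0.49 -0.85 -0.11]
fixture -0.09988208558850319 -0.08014979902632718
```

Call:
carry_out(plan=[[0.001, 0.0003, 0, 0], [0.001, 0, 0, 0], [0, 0, 0, 0], [0, 0, 0, 0], [0, 0, 0, 0]])

```text
time_s: 25.9
tcp_pos: [0.4998, -0.0131, 0.0491]
ee_rot: [-3.141, -0.0, 1.78]
ft_force: [3.9, -0.8, -0.4]
opening: 0.224
finger_force: 108.8
```

Call:
carry_out(plan=[[0.001, 0, 0, 0], [0.001, 0, 0, 0], [0, 0, 0, 0], [0, 0, 0, 0], [0, 0, 0, 0]])

```text
time_s: 26.32
tcp_pos: [0.4994, -0.0111, 0.0491]
ee_rot: [-3.141, -0.0, 1.78]
ft_force: [3.3, -0.7, -0.1]
opening: 0.23
finger_force: 108.8
```

Call:
carry_out(plan=[[0.001, 0, 0, 0], [0.001, 0, 0, 0], [0, 0, 0, 0], [0, 0, 0, 0], [0, 0, 0, 0]])

```text
time_s: 26.73
tcp_pos: [0.499, -0.0092, 0.0491]
ee_rot: [-3.141, -0.0, 1.779]
ft_force: [2.5, -1.1, -0.8]
opening: 0.227
finger_force: 108.8
```

Call:
carry_out(plan=[[0.001, 0, 0, 0], [0.001, 0, 0, 0], [0, 0, 0, 0], [0, 0, 0, 0], [0, 0, 0, 0]])

```text
time_s: 27.15
tcp_pos: [0.499, -0.0091, 0.0491]
ee_rot: [3.142, 0.002, 1.778]
ft_force: [4.5, -7.1, -1.1]
opening: 0.224
finger_force: 108.7
```

Call:
carry_out(plan=[[0.001, 0, 0, 0], [0.001, 0, 0, 0], [0, 0, 0, 0], [0, 0, 0, 0], [0, 0, 0, 0]])

```text
time_s: 27.57
tcp_pos: [0.4989, -0.009, 0.0491]
ee_rot: [-3.142, 0.004, 1.776]
ft_force: [6.9, -14.5, -3.1]
opening: 0.227
finger_force: 108.5
```

```bash
python3 chk.py
python3 - <<'E'
from fx import *
from pinfit import rows
s=st();c=camera('wrist');c['tcp']=s;np.save('pics/w11.npy',c,allow_pickle=True)
h=cv2.cvtColor(c['img'],cv2.COLOR_RGB2HSV)
im=c['img'].astype(int)
b=((im[...,2]>im[...,0]*1.6+10)&(im[...,2]>45))
for v in range(100,300,5): print(v,'blue',int(b[v,200:310].sum()),'S',h[v,228:285:6,1].tolist(),'V',h[v,228:285:6,2].tolist())
E
```

```text
27.57 [ 0.4989 -0.009   0.0491] [-3.1415  0.0037  1.7762] [  6.9 -14.5  -3.1] 0.227 108.5 [ 0.1   0.58 -0.27  2.09  0.31  0.51 -0.19]
[-2.99 -1.51  0.23]
fixture -0.0997926200491391 -0.07377614182582598
27.57 [ 0.4989 -0.009   0.0491] [-3.1415  0.0037  1.7762] [  6.9 -14.5  -3.1] 0.227 108.5 [ 0.1   0.58 -0.27  2.09  0.31  0.51 -0.19]
100 blue 0 S [9, 7, 10, 9, 9, 7, 10, 7, 9, 8] V [120, 107, 149, 172, 194, 209, 185, 175, 140, 187]
105 blue 0 S [11, 9, 8, 8, 8, 10, 10, 9, 7, 8] V [118, 109, 151, 170, 194, 211, 184, 175, 140, 182]
110 blue 0 S [9, 12, 7, 7, 9, 8, 7, 9, 8, 7] V [115, 109, 150, 171, 195, 211, 182, 175, 135, 182]
115 blue 0 S [8, 7, 10, 9, 9, 8, 8, 9, 5, 5] V [122, 109, 152, 171, 195, 212, 182, 173, 141, 186]
120 blue 0 S [9, 7, 8, 7, 7, 8, 7, 9, 7, 9] V [120, 108, 150, 171, 195, 213, 183, 173, 137, 189]
125 blue 0 S [9, 7, 10, 7, 9, 10, 10, 6, 7, 8] V [120, 107, 151, 171, 196, 213, 184, 171, 143, 187]
130 blue 0 S [7, 10, 9, 7, 9, 10, 8, 9, 9, 8] V [117, 102, 109, 171, 196, 213, 182, 173, 148, 184]
135 blue 0 S [11, 8, 7, 9, 9, 8, 10, 9, 8, 7] V [118, 99, 109, 120, 195,
[... 2652 characters left out ...]
17, 116, 111, 50, 71, 35]
265 blue 0 S [10, 12, 11, 12, 21, 16, 12, 5, 11, 31] V [25, 106, 111, 66, 62, 63, 88, 110, 93, 25]
270 blue 0 S [24, 20, 10, 9, 9, 7, 9, 10, 9, 22] V [21, 51, 101, 115, 119, 116, 114, 49, 55, 35]
275 blue 0 S [0, 7, 7, 21, 26, 18, 18, 7, 7, 15] V [21, 105, 105, 60, 60, 57, 72, 109, 77, 35]
280 blue 0 S [26, 15, 7, 9, 9, 9, 9, 16, 8, 0] V [20, 52, 108, 116, 120, 119, 115, 47, 62, 33]
285 blue 0 S [27, 5, 6, 22, 22, 18, 16, 9, 7, 22] V [19, 105, 84, 57, 57, 56, 62, 110, 69, 35]
290 blue 0 S [39, 20, 10, 4, 6, 7, 9, 5, 13, 7] V [26, 52, 107, 115, 119, 117, 115, 48, 60, 36]
295 blue 0 S [20, 12, 12, 18, 19, 14, 12, 7, 23, 21] V [25, 106, 86, 57, 55, 56, 62, 109, 44, 37]
```

Call:
carry_out(plan=[[0.001, 0, 0, 0], [0, 0, 0, 0], [0, 0, 0, 0], [0, 0, 0, 0], [0, 0, 0, 0]])

```text
time_s: 28.03
tcp_pos: [0.4989, -0.009, 0.0491]
ee_rot: [-3.142, 0.005, 1.775]
ft_force: [7.0, -18.2, -4.5]
opening: 0.224
finger_force: 108.4
```

```bash
python3 chk.py
python3 - <<'E'
from fx import *
c=camera('scene');h=cv2.cvtColor(c['img'],cv2.COLOR_RGB2HSV).astype(int);a=load('scene');g=cv2.cvtColor(a['img'],cv2.COLOR_RGB2HSV).astype(int)
t=camera('top');ht=cv2.cvtColor(t['img'],cv2.COLOR_RGB2HSV).astype(int);h0=cv2.cvtColor(load('top')['img'],cv2.COLOR_RGB2HSV).astype(int)
for y in np.arange(.052,.092,.003):
    u,v=np.round(proj(t,W(-.1,y,.07)[:3])[0]).astype(int);print(round(y,3),(u,v),'top now',ht[v-2:v+3,u,1:].tolist(),'before',h0[v-2:v+3,u,1:].tolist())
E
```

```text
28.03 [ 0.4989 -0.009   0.0491] [-3.1416  0.0046  1.7753] [  7.  -18.2  -4.5] 0.224 108.4 [ 0.1   0.58 -0.27  2.09  0.31  0.51 -0.19]
[-3.68 -1.66  0.19]
fixture -0.09980898422178015 -0.07374504774371704
0.052 (np.int64(236), np.int64(213)) top now [[166, 100], [163, 105], [151, 103], [152, 104], [163, 100]] before [[159, 90], [159, 90], [150, 92], [160, 91], [158, 92]]
0.055 (np.int64(235), np.int64(213)) top now [[153, 100], [148, 100], [145, 100], [146, 101], [145, 97]] before [[169, 86], [154, 88], [147, 90], [145, 88], [148, 86]]
0.058 (np.int64(234), np.int64(214)) top now [[97, 97], [83, 92], [101, 88], [108, 85], [121, 80]] before [[140, 80], [124, 82], [136, 79], [136, 73], [131, 68]]
0.061 (np.int64(233), np.int64(214)) top now [[26, 89], [25, 90], [22, 80], [50, 76], [69, 63]] before [[117, 70], [101, 63], [115, 62], [113, 63], [89, 60]]
0.064 (np.int64(232), np.int64(214)) top now [[15, 104], [13, 102], [11, 92], [20, 78], [47, 60]] before [[128, 60], [117, 63], [127, 62], [138, 61], [94, 60]]
0.067 (np.int64(231), np.int64(214)) top now [[11, 112], [9, 111], [10, 100], [
[... 612 characters left out ...]
, [8, 90], [9, 85], [16, 78]] before [[3, 95], [11, 69], [13, 80], [18, 83], [11, 92]]
0.082 (np.int64(226), np.int64(215)) top now [[4, 120], [11, 89], [11, 89], [19, 95], [15, 85]] before [[7, 109], [7, 77], [23, 79], [20, 89], [19, 93]]
0.085 (np.int64(225), np.int64(215)) top now [[6, 132], [11, 94], [20, 89], [13, 98], [13, 96]] before [[2, 119], [3, 81], [17, 77], [12, 87], [12, 87]]
0.088 (np.int64(224), np.int64(216)) top now [[5, 94], [22, 82], [19, 94], [15, 103], [16, 97]] before [[15, 84], [17, 73], [15, 85], [19, 92], [11, 90]]
0.091 (np.int64(223), np.int64(216)) top now [[5, 98], [15, 84], [16, 94], [13, 102], [18, 102]] before [[3, 88], [15, 70], [12, 85], [14, 92], [16, 94]]
```

The tip shows about 20 mm beyond the far lug. The shoulder stays put under a rising axial push (7, then 14, then 18 N), so the pin is fully home and still gripped. I'll hand in now.

```bash
python3 -c "
from station import close_job
print(close_job())"
```

```text
the job is handed in; nothing more can be done
None
```

I handed the job in at about 28 s: all five crumbs are in the tray, the scraper stands on the bench, and the pin is through both bushes. The gripper still holds the pin's shoulder against the first lug. "Fully home" is judged from the pin not moving as the push rose to 18 N and from the tip showing past the far lug in the top camera, because I had no pictures left to view at that point.

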